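# Hang the shoe-care basket on the sliding hook of the hall rack

## Task

On the hall rack, first slide the hook all the way along its rail to the end stop that is away from the tall cone-shaped scent diffuser. Then take the shoe-care basket by its handle and hang it on that hook, so that it hangs freely and level from the hook, at rest, with the hook still at its end stop. Do not shift or knock over the diffuser, the bowl, the bottle or the tray.

Things in the scene. Friction and masses are not known exactly. Their poses are not given: they have to be found in the camera images.
- rack: Fixed open rack of dark steel, 460 wide (y), 125 deep, 402 high. Origin on the table under the middle of the hook rail; x away from the robot, y along the rail, z up. Rail: 14 mm round, axis at x=0, z=240. Posts 14 square at x=20, y=+-230; feet 25 wide, 8 high there, x -50 to 60. Hook and hat bars: see the points.
- hook (a joint): Position (m) of the sliding hook along the rack's y: 0 in the middle, end stops at -0.10 and +0.10; stays where left (about 2 N friction). A brass block 34 x 50 x 34 round the rail carries an upturned hook of 10 mm round bar reaching to the rack's -x: down to its lowest point (hook_seat), then up to a prong that ends in a ball (hook_ball).
- hook_seat (a point): Top surface of the hook bar at its lowest point, where a handle comes to rest: rack x=-72, z=219, y = joint value.
- hook_ball (a point): Centre of the 16 mm ball that ends the hook's upright prong: rack x=-97, z=250, y = joint value. Ball top at z=258; the prong below it is 10 mm round bar. Ball and prong can be gripped or pushed to slide the hook.
- basket: Loose steel basket holding a brush and tins, about 0.3 kg: 100 (x) x 150 (y) x 50 high, contents up to z=51. Fixed handle: 10 mm round bar, level top along y, axis at z=135, straight from y=-64 to 64, then two upright legs at y=+-73.5. Origin at the centre of the underside, z up. Stands left or right of the bottle. Symmetric by a half turn.
- basket_handle (a point): Middle of the level top bar of the basket's handle, on its axis (135 above the underside).
- diffuser: Tall terracotta cone, base 68 diameter, 170 high, pointed top; stands below one end of the hook rail. Origin at the centre of its underside. Leave alone.
- bowl: Low marble bowl on a brass foot, 108 diameter, 50 high; stands below the other end of the hook rail. Origin at the centre of its underside. Leave alone.
- spray: Grey bottle with black cap, 52 diameter, 180 high, stands in front of the robot between basket and tray. Origin at the centre of its underside. Leave alone.
- tray: Dark wooden tray with a wallet and key holder, 110 (x) x 150 (y) x 30 high. Origin at the centre of its underside. Leave alone.
- hat_bar (a point): Middle of the front one of three hat bars along the rack's y, 12 diameter, 460 long, axes at z=395 and x=-72 (this one), -18, 36. They roof the space right above the hook's seat, so an upright gripper has no room there.

How it is judged:
By the outcome, as a careful person would: the job done as asked, in the order asked, and still so for the second after the job is handed in, with the robot touching nothing.
It also fails if it takes over 61 s, if anything falls off the work surface, if the arm or the gripper's body presses on something with over 40 N, if the wrist force passes 120 N, or if a joint passes its speed limit or range.

## Robot

A 7-joint arm with a two-finger parallel gripper is mounted at the origin on the work surface. World frame = base frame: x ahead of the robot, y to its left, z up, the work surface at z = 0. Lengths are in m, angles in rad, forces in N, time in s.
With the tool pointing down it reaches from about 0.425 to 0.875 m from the base axis. Payload 4.7 kg.
Tool frame: the origin (TCP) lies on the centre line of the jaws, within the pads' length; the fingertips stand 14 mm ahead of it and the grasp point (between the pads) lies 5 mm behind it; z points along the fingers, y is the line along which they close (so a half turn about z gives the same grasp; the last joint's range is limited). The gripper opens to 87 mm and grips with 3 to 60 N. Pads are 19 mm wide; open, the fingers measure 117 mm over their backs; the gripper's body (75 mm by 190 mm) begins 51 mm behind the grasp point.
Start: joints at [-1.182, 0.321, -0.07, 1.45, 0.023, 1.371, -0.057], TCP at [0.238, 0.605, 0.237] pointing down, gripper open.
Joint ranges: [-2.86, 2.86], [-0.3, 2.09], [-1.38, 1.24], [0.06, 2.45], [-1.56, 4.7], [0.09, 2.05], [-2.69, 2.69]. Speed limits (rad/s): [2.57, 2.57, 3.14, 3.14, 3.14, 3.14, 3.14].

## Interface

Orientations are given as a rotation vector (axis times angle).
In Python, from bench import ctrl gives the robot as it stands.
- The arm moves only by the tool send_rows, never from a script. Its argument "steps" is a list of rows, each an object of numbers: "tx", "ty", "tz": the shift along the tool's x, y, z in units of 60 mm (1.0 is 60 mm); "turn": the turn about the tool's z in units of 8 degrees (1.0 is 8 degrees); "grip": the opening, from 0 (shut) to 1 (fully open). A call has 1 to 12 rows; each row shifts and turns the commanded pose from where the row before left it, along the tool's axes as they then stand; what a row does not reach is not made up. A row lasts 1/8 s, in which the tool goes at most 62.5 mm and 10.7 degrees, less where a joint would pass 70% of its speed; a pose out of reach is approached as far as the arm can. A call is refused whole if a number of a shift passes 1 or a number of a turn 1, either way. A call with a gripper value outside its range is refused whole. The fingers move at their own pace and stop on an object; "newtons" is the grip in N (left out, the last holds). Time passes only in rows, so rows that do not move let the fingers close. It gives the time, the measured TCP pose, the force, the opening and the grip force at its end, in the units of the state.
- ctrl.get_state(): the state, without advancing time (a new reading comes with each control period).
- ctrl.get_image(name): name is "scene" or "top" or "wrist"; returns a dict with "pixels" (480x640x3 uint8, red, green, blue), "K" (3x3 intrinsics, pixels), "dist" ([k1, k2, p1, p2, k3] as OpenCV has them; the pictures are not rectified), "cam_to_world" (4x4, takes a point from camera to world coordinates); the wrist camera has in their place "T_tool_cam" (4x4, takes a point from camera to tool coordinates, whose origin is the TCP and whose axes are the flange's). Camera axes: x right, y down, z forward; pixel columns grow to the right and rows downward; lengths in m; the calibration is good to about 2 mm. A picture is of the moment at which its call begins: read the wrist's pose just before it. There is no depth.
- ctrl.close_job(): hands the job in; it is judged then, once.
The state is a dict: "time": time; "joint_positions": joint angles; "qd": joint speeds; "joint_torque": joint torques, N m; "position": TCP position; "tool_rot": TCP orientation; "ft_force": force on the tool from outside, world axes, zero at the start; "torque": the same for the moment, N m; "grip_width": opening from 0.0 (shut) to 1.0 (fully open); "grip_force": force on a finger pad.
Only numpy, scipy, OpenCV 4.12 (cv2) and the standard library are available. Lean on these libraries where they do the work, as an engineer would, in place of code of your own. Each camera call takes 0.05 s, during which the arm holds its last target. There are 200 camera calls.

## Working session

There is one attempt and no reset: what is moved stays moved. The work goes in short steps, Python scripts to look and compute and a tool call to move; the robot and the scene stay as the last step left them, time stands still between calls to the robot, and variables do not carry over. Pictures are saved under pics/ and viewed, at most 10 in all, crops included, and the job is handed in when it is done.

Besides the shell and the picture viewer there is one more tool, called as name(argument=value, ...) on one line, values as JSON. send_rows: Moves the arm, as the interface text tells. Its arguments: {"type":"object","properties":{"steps":{"type":"array"},"newtons":{"type":"number"}},"required":["steps"]}

```bash
mkdir -p pics; python3 - <<'E'
from bench import ctrl
import cv2,numpy as np
s=ctrl.get_state();print({k:np.round(v,3) for k,v in s.items()})
for n in("scene","top"):
    d=ctrl.get_image(n);cv2.imwrite(f"pics/{n}0.png",d["pixels"][:,:,::-1]);print(n,d["K"],d["dist"],d["cam_to_world"])
E
```

```text
{'time': np.float64(0.0), 'joint_positions': array([-1.182,  0.322, -0.07 ,  1.452,  0.023,  1.371, -0.057]), 'qd': array([-0.001,  0.001, -0.001, -0.   ,  0.001, -0.   ,  0.   ]), 'joint_torque': array([ 0.0000e+00, -4.9129e+01, -4.0400e-01, -3.1252e+01, -6.4000e-02,
        4.4000e-02,  0.0000e+00]), 'position': array([0.238, 0.604, 0.235]), 'tool_rot': array([-5.850e-01, -3.086e+00,  3.000e-03]), 'ft_force': array([ 0.601, -0.947, -0.013]), 'torque': array([0.01 , 0.014, 0.004]), 'grip_force': np.float64(0.0), 'grip_width': np.float64(1.001)}
scene [[571.09968029   0.         317.96049223]
 [  0.         571.09968029 241.25813977]
 [  0.           0.           1.        ]] [-0.00281503  0.          0.          0.          0.        ] [[-0.27459101  0.50432977 -0.81868874  1.42227172]
 [ 0.96147462  0.15542682 -0.22673564  0.23329656]
 [ 0.01289666 -0.84940802 -0.52757909  0.80752913]
 [ 0.          0.          0.          1.        ]]
top [[595.83048311   0.         328.0210702 ]
 [  0.         595.83048311 242.58258332]
 [  0.           0.           1.        ]] [-0.13460445  0.          0.          0.          0.        ] [[ 2.45389330e-02 -9.92570780e-01  1.19168315e-01  4.17975256e-01]
 [-9.99698324e-01 -2.42388098e-02  3.96746221e-03 -1.30725429e-02]
 [-1.04948894e-03 -1.19229722e-01 -9.92866140e-01  1.50813655e+00]
 [ 0.00000000e+00  0.00000000e+00  0.00000000e+00  1.00000000e+00]]
```

View pics/scene0.png

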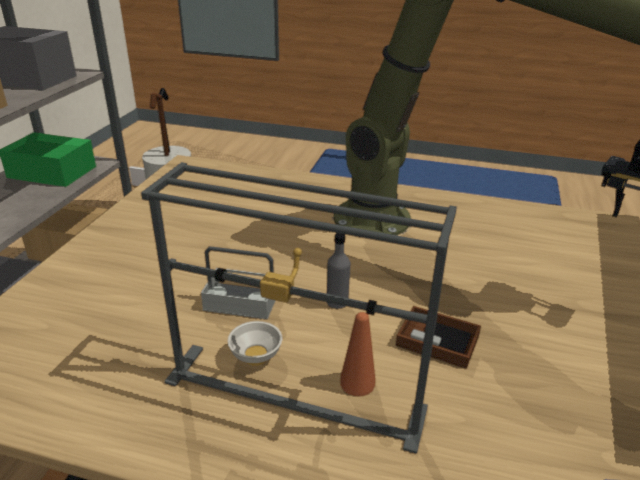

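View pics/top0.png

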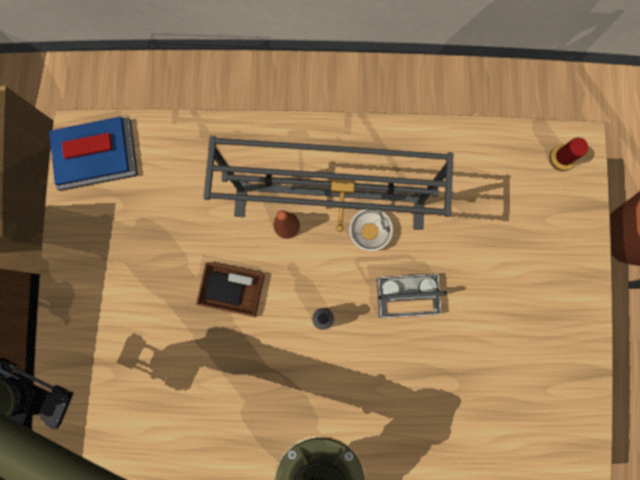

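The scene camera looks back at the robot. The brass ball is at about (297,252) in scene and (340,229) in top. The basket is at top (409,295), on the robot's right. The diffuser is at top (286,224) on the +y side, so the hook goes to the −y end, above the bowl. Next I'll zoom in for precise pixels.

```bash
python3 - <<'E'
import cv2,numpy as np
t=cv2.imread("pics/top0.png");s=cv2.imread("pics/scene0.png")
f=lambda im,x0,x1,y0,y1,k:cv2.resize(im[y0:y1,x0:x1],None,fx=k,fy=k,interpolation=cv2.INTER_CUBIC)
c=np.zeros((600,800,3),np.uint8)
a=f(t,365,455,265,325,4);c[:240,:360]=a
b=f(s,195,305,240,325,4);c[:340,360:800]=b
d=f(t,200,460,130,250,2);c[345:585,:520]=d
e=f(s,140,210,165,205,4);c[345:505,520:800]=e
cv2.imwrite("pics/crop1.png",c)
E
```

```text
(no output)
```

View pics/crop1.png

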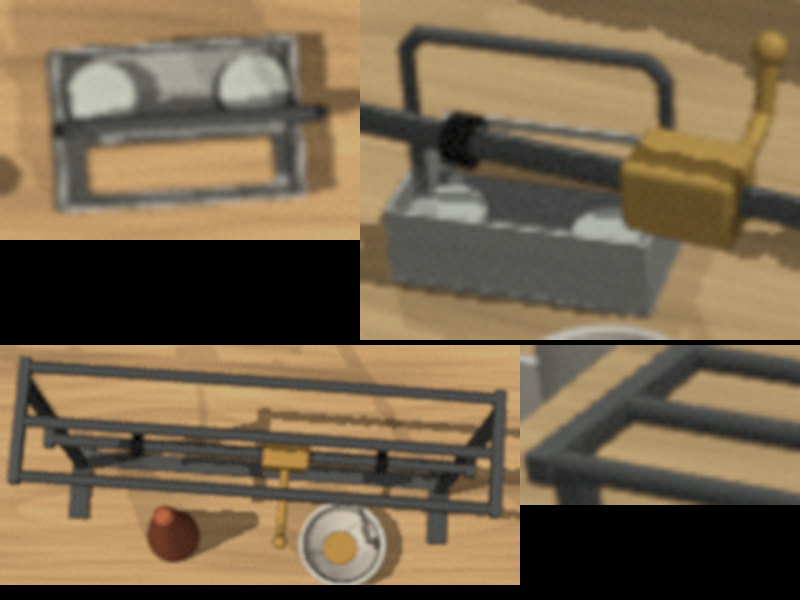

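```bash
cat > h.py <<'E'
from bench import ctrl
import cv2,numpy as np
from scipy.spatial.transform import Rotation as R
C={n:ctrl.get_image(n) for n in("scene","top")}
def ray(n,p,d=None,T=None):
    d=d or C[n];T=d["cam_to_world"] if T is None else T
    u=cv2.undistortPoints(np.array([[p]],float),np.array(d["K"]),np.array(d["dist"])).ravel()
    v=T[:3,:3]@[u[0],u[1],1];return T[:3,3],v/np.linalg.norm(v)
def plane(n,p,z):
    o,v=ray(n,p);return o+v*(z-o[2])/v[2]
def tri(*rs):
    A=sum(np.eye(3)-np.outer(v,v) for o,v in rs);b=sum((np.eye(3)-np.outer(v,v))@o for o,v in rs)
    x=np.linalg.solve(A,b);return x,max(np.linalg.norm(np.cross(x-o,v)) for o,v in rs)
E
python3 - <<'E'
from h import *
np.set_printoptions(precision=4,suppress=True)
print("ball",tri(ray("top",(340,228.5)),ray("scene",(297.5,251.75))))
print("handle",tri(ray("top",(413,295.2)),ray("scene",(238,252))))
hl,hr=plane("top",(380,297.75),.135),plane("top",(446.25,292.75),.135);print("hends",hl,hr)
hl,hr=plane("scene",(207,249),.135),plane("scene",(271.5,256.5),.135);print("hends scene",hl,hr)
for nm,a,b in(("front",(207.5,197.5),(448.5,214.5)),("rear",(212.5,139),(451,156))):
    p,q=plane("top",a,.395),plane("top",b,.395);print(nm,p,q,np.linalg.norm(p-q),"yaw",np.degrees(np.arctan2(*(p-q)[:2])))
print("rear -y corner scene",plane("scene",(146.2,195),.395))
print("stops",plane("top",(268.5,179.5),.24),plane("top",(390.5,188),.24))
print("ballz.25",plane("top",(340,228.5),.25), "block .257",plane("top",(342.5,186.5),.257))
print("bowl",plane("top",(371,230),.05),"spray",plane("top",(323,318),.18),"diff base tip",plane("top",(281,216),.17))
E
```

```text
ball (array([ 0.6   , -0.0326,  0.2484]), np.float64(0.0002556807687776248))
handle (array([ 0.4663, -0.209 ,  0.1313]), np.float64(0.0021313846871534843))
hends [ 0.4579 -0.1303  0.135 ] [ 0.4727 -0.2837  0.135 ]
hends scene [ 0.4804 -0.2776  0.135 ] [ 0.4672 -0.1337  0.135 ]
front [0.6327 0.2238 0.395 ] [ 0.611  -0.2365  0.395 ] 0.46086118868962717 yaw 2.703232130609134
rear [0.7485 0.2205 0.395 ] [ 0.7258 -0.242   0.395 ] 0.46300209706266604 yaw 2.8117438812847504
rear -y corner scene [ 0.7295 -0.238   0.395 ]
stops [0.7053 0.125  0.24  ] [ 0.6929 -0.1408  0.24  ]
ballz.25 [ 0.5999 -0.0328  0.25  ] block .257 [ 0.6898 -0.0361  0.257 ]
bowl [ 0.6269 -0.1127  0.05  ] spray [ 0.4088 -0.0008  0.18  ] diff base tip [0.6369 0.1008 0.17  ]
```

The crop gave the handle bar (top (380,298)–(446,293)), the ball and the hat-bar ends. From these:
- **Rack:** origin at about (0.698, −0.0095), yaw about −2.8°.
- **Hook:** currently at about −0.028.
- **Handle:** middle at about (0.468, −0.2065), z about 0.133.

I'll move up and across to the front.

send_rows(steps=[{"tz":-1,"grip":1},{"tz":-1},{"tz":-1},{"tx":-0.68,"ty":-0.63},{"tx":-0.68,"ty":-0.63},{"tx":-0.68,"ty":-0.63},{"tx":-0.68,"ty":-0.63},{"tx":-0.68,"ty":-0.63},{"tx":-0.68,"ty":-0.63},{"tx":-0.68,"ty":-0.63},{"tx":-0.68,"ty":-0.63}])

```text
validation failed for argument at $.st...
```

send_rows(steps=[{"tx":-0.39,"ty":-0.87},{"tx":-0.39,"ty":-0.87},{"tx":-0.39,"ty":-0.87},{"tx":-0.39,"ty":-0.87},{"tx":-0.39,"ty":-0.87},{"tx":-0.39,"ty":-0.87},{"tx":-0.39,"ty":-0.87},{"tz":-1},{"tz":-1},{"tz":-1}])

```text
validation failed for argument at $.st...
```

send_rows(steps=[{"tx":0,"ty":0,"tz":-1,"turn":0,"grip":1},{"tx":0,"ty":0,"tz":-1,"turn":0,"grip":1},{"tx":0,"ty":0,"tz":-1,"turn":0,"grip":1},{"tx":-0.68,"ty":-0.63,"tz":0,"turn":0,"grip":1},{"tx":-0.68,"ty":-0.63,"tz":0,"turn":0,"grip":1},{"tx":-0.68,"ty":-0.63,"tz":0,"turn":0,"grip":1},{"tx":-0.68,"ty":-0.63,"tz":0,"turn":0,"grip":1},{"tx":-0.68,"ty":-0.63,"tz":0,"turn":0,"grip":1},{"tx":-0.68,"ty":-0.63,"tz":0,"turn":0,"grip":1},{"tx":-0.68,"ty":-0.63,"tz":0,"turn":0,"grip":1},{"tx":-0.68,"ty":-0.63,"tz":0,"turn":0,"grip":1}])

```text
time: 1.58
position: [0.4315, 0.2021, 0.4166]
tool_rot: [0.585, 3.086, 0.001]
ft_force: [0.7, 0.5, 0.1]
grip_width: 0.996
grip_force: 0.0
```

send_rows(steps=[{"tx":-0.39,"ty":-0.87,"tz":0,"turn":1,"grip":1},{"tx":0,"ty":0,"tz":-1,"turn":1,"grip":1},{"tx":0,"ty":0,"tz":-1,"turn":1,"grip":1},{"tx":0,"ty":0,"tz":-1,"turn":1,"grip":1},{"tx":0,"ty":0,"tz":-1,"turn":1,"grip":1},{"tx":0,"ty":0,"tz":-1,"turn":1,"grip":1},{"tx":0,"ty":0,"tz":-1,"turn":1,"grip":1},{"tx":0,"ty":0,"tz":-1,"turn":1,"grip":1},{"tx":0,"ty":0,"tz":-1,"turn":1,"grip":1},{"tx":0,"ty":0,"tz":-1,"turn":0,"grip":1}])

```text
time: 2.82
position: [0.408, 0.1342, 0.7241]
tool_rot: [2.142, 2.114, 0.371]
ft_force: [-0.4, 0.3, 0.3]
grip_width: 0.999
grip_force: 0.0
```

```bash
cat > st.py <<'E'
from h import *
np.set_printoptions(precision=3,suppress=True)
s=ctrl.get_state();M=R.from_rotvec(s["tool_rot"]).as_matrix()
print(s["time"],s["position"],s["joint_positions"],"\ncols x,y,z:\n",M.T,s["ft_force"],s["grip_width"])
E
python3 st.py
```

```text
2.925 [0.406 0.135 0.727] [ 0.209 -0.081 -0.5    0.886 -0.063  2.053 -0.341] 
cols x,y,z:
 [[-0.003  0.995  0.097]
 [ 0.967 -0.021  0.252]
 [ 0.253  0.094 -0.963]] [-0.545  0.131 -0.204] 0.9994200804411241
```

The upward push past reach tilted the tool forward by 15°. I'll check whether more tilt comes the same way and stays.

send_rows(steps=[{"tx":-0.2,"ty":0,"tz":-0.9,"turn":0,"grip":1},{"tx":-0.2,"ty":0,"tz":-0.9,"turn":0,"grip":1},{"tx":-0.2,"ty":0,"tz":-0.9,"turn":0,"grip":1},{"tx":-0.2,"ty":0,"tz":-0.9,"turn":0,"grip":1},{"tx":-0.2,"ty":0,"tz":-0.9,"turn":0,"grip":1},{"tx":-0.2,"ty":0,"tz":-0.9,"turn":0,"grip":1}])

```text
time: 3.68
position: [0.3355, 0.0401, 0.8247]
tool_rot: [2.015, 1.99, 0.672]
ft_force: [-1.4, 0.0, 0.1]
grip_width: 1.001
grip_force: 0.0
```

```bash
python3 st.py
```

```text
3.775 [0.334 0.04  0.827] [-0.369 -0.263  0.126  0.827 -0.008  2.053 -0.253] 
cols x,y,z:
 [[-0.032  0.987  0.161]
 [ 0.879 -0.048  0.474]
 [ 0.475  0.157 -0.866]] [-0.06   0.863 -0.316] 0.9988568216133025
```

send_rows(steps=[{"tx":0,"ty":0.3,"tz":-0.9,"turn":0,"grip":1},{"tx":0,"ty":0.3,"tz":-0.9,"turn":0,"grip":1},{"tx":0,"ty":0.3,"tz":-0.9,"turn":0,"grip":1},{"tx":0,"ty":0.3,"tz":-0.9,"turn":0,"grip":1},{"tx":0,"ty":0.3,"tz":-0.9,"turn":0,"grip":1}])

```text
time: 4.4
position: [0.3225, 0.0021, 0.9263]
tool_rot: [1.897, 1.842, 0.915]
ft_force: [-0.1, -0.1, 0.3]
grip_width: 0.999
grip_force: 0.0
```

```bash
python3 st.py
```

```text
4.5 [0.32  0.001 0.928] [-0.492 -0.232  0.275  0.562  0.007  2.053 -0.225] 
cols x,y,z:
 [[-0.049  0.976  0.21 ]
 [ 0.753 -0.102  0.65 ]
 [ 0.656  0.191 -0.73 ]] [ 0.202 -0.059 -0.325] 0.9995976205237618
```

send_rows(steps=[{"tx":-0.97,"ty":-0.1,"tz":0.1,"turn":-1,"grip":1},{"tx":-1,"ty":0,"tz":0,"turn":-1,"grip":1},{"tx":-1,"ty":0,"tz":0,"turn":0,"grip":1},{"tx":-1,"ty":0,"tz":0,"turn":0,"grip":1},{"tx":-1,"ty":0,"tz":0,"turn":0,"grip":1},{"tx":-0.5,"ty":0.3,"tz":-0.8,"turn":0,"grip":1},{"tx":-0.5,"ty":0.3,"tz":-0.8,"turn":0,"grip":1}])

```text
time: 5.38
position: [0.3273, -0.2615, 0.9091]
tool_rot: [1.557, 1.946, 0.813]
ft_force: [0.0, -0.7, 0.3]
grip_width: 1.001
grip_force: 0.0
```

```bash
python3 st.py
```

```text
5.475 [ 0.325 -0.264  0.91 ] [-0.957 -0.301  1.24   0.466 -0.126  2.053  0.491] 
cols x,y,z:
 [[-0.203  0.979 -0.025]
 [ 0.668  0.157  0.727]
 [ 0.716  0.131 -0.686]] [-0.252  0.536  0.959] 1.003686961282308
```

send_rows(steps=[{"tx":0,"ty":0.5,"tz":-0.8,"turn":0,"grip":1},{"tx":0,"ty":0.5,"tz":-0.8,"turn":0,"grip":1},{"tx":0,"ty":0.5,"tz":-0.8,"turn":0,"grip":1},{"tx":0,"ty":0.5,"tz":-0.8,"turn":0,"grip":1},{"tx":0,"ty":0.5,"tz":-0.8,"turn":0,"grip":1},{"tx":0,"ty":0.5,"tz":-0.8,"turn":0,"grip":1}])

```text
time: 6.22
position: [0.2505, -0.2114, 1.0175]
tool_rot: [1.436, 1.713, 0.902]
ft_force: [0.0, -0.8, 0.8]
grip_width: 0.999
grip_force: 0.0
```

```bash
python3 st.py
```

```text
6.325 [ 0.249 -0.212  1.018] [-0.732 -0.24   1.239  0.243 -0.401  2.053  0.415] 
cols x,y,z:
 [[-0.122  0.989 -0.087]
 [ 0.486  0.136  0.863]
 [ 0.865  0.063 -0.497]] [-0.288 -0.553 -1.071] 1.0004843886977692
```

```bash
cat > mv.py <<'E'
import sys
from h import *
np.set_printoptions(precision=2,suppress=True)
s=ctrl.get_state();M=R.from_rotvec(s["tool_rot"]).as_matrix()
a=[float(v) for v in sys.argv[1:]];t=a[0];M=M@R.from_euler("z",t*8,degrees=True).as_matrix()
print("pos",np.round(s["position"],4),"q",s["joint_positions"],"\naxes",M.T.tolist());p=s["position"]
for i in range(1,len(a),3):
    g=np.array(a[i:i+3]);print(g,"units",M.T@(g-p)/.06);p=g
E
python3 mv.py 0.72 0.42 0.03 0.32 0.555 0.03 0.25
```

```text
pos [ 0.25 -0.21  1.02] q [-0.73 -0.24  1.24  0.25 -0.4   2.05  0.42] 
axes [[-0.0735690196638672, 0.9972893444053342, 0.001250152500819622], [0.4987909886891352, 0.03570974587253514, 0.8659863530404119], [0.863594319659533, 0.06433333183736673, -0.5000660691013646]]
[0.42 0.03 0.32] units [ 3.81 -8.51  8.52]
[0.56 0.03 0.25] units [-0.17  0.11  2.53]
```

send_rows(steps=[{"tx":0,"ty":0,"tz":0,"turn":0.72,"grip":0.3},{"tx":0.3,"ty":-0.67,"tz":0.67,"turn":0,"grip":0},{"tx":0.3,"ty":-0.67,"tz":0.67,"turn":0,"grip":0},{"tx":0.3,"ty":-0.67,"tz":0.67,"turn":0,"grip":0},{"tx":0.3,"ty":-0.67,"tz":0.67,"turn":0,"grip":0},{"tx":0.3,"ty":-0.67,"tz":0.67,"turn":0,"grip":0},{"tx":0.3,"ty":-0.67,"tz":0.67,"turn":0,"grip":0},{"tx":0.3,"ty":-0.67,"tz":0.67,"turn":0,"grip":0},{"tx":0.3,"ty":-0.67,"tz":0.67,"turn":0,"grip":0}])

```text
time: 7.55
position: [0.2364, -0.1594, 0.9204]
tool_rot: [1.499, 1.746, 0.898]
ft_force: [0.1, 1.4, 0.4]
grip_width: 0.063
grip_force: 0.0
```

```bash
python3 mv.py 0  0.42 0.03 0.32 0.555 0.03 0.25
```

```text
pos [ 0.24 -0.16  0.92] q [ 1.08 -0.29  0.29  0.89 -1.06  2.03  0.76] 
axes [[-0.11646359101148501, 0.9922707657496429, -0.04283642617360134], [0.5414257056444777, 0.09958723479494129, 0.8348296760018036], [0.8326430431079628, 0.07403451968179497, -0.5488391865195095]]
[0.42 0.03 0.32] units [ 3.25 -6.36  8.28]
[0.56 0.03 0.25] units [-0.21  0.24  2.51]
```

send_rows(steps=[{"tx":0.2,"ty":-0.6,"tz":0.77,"turn":0,"grip":0},{"tx":0.2,"ty":-0.6,"tz":0.77,"turn":0,"grip":0},{"tx":0.2,"ty":-0.6,"tz":0.77,"turn":0,"grip":0},{"tx":0.2,"ty":-0.6,"tz":0.77,"turn":0,"grip":0},{"tx":0.2,"ty":-0.6,"tz":0.77,"turn":0,"grip":0}])

```text
time: 8.28
position: [0.342, -0.2477, 0.7246]
tool_rot: [1.569, 1.833, 1.003]
ft_force: [0.4, -1.7, 0.8]
grip_width: 0.006
grip_force: 0.0
```

```bash
python3 mv.py 0  0.42 0.03 0.32 0.555 0.03 0.25
```

```text
pos [ 0.34 -0.25  0.71] q [ 1.9  -0.3  -0.39  1.39 -1.16  1.96  1.15] 
axes [[-0.19511178611020769, 0.9752493926355598, 0.10401929188787995], [0.5954108714488727, 0.033502248276820745, 0.8027225507738598], [0.7793697999546673, 0.21855484786288698, -0.5872107742491206]]
[0.42 0.03 0.32] units [ 3.59 -4.34  5.87]
[0.56 0.03 0.25] units [-0.56  0.4   2.44]
```

```bash
python3 - <<'E'
from h import *
cv2.imwrite("pics/scene1.png",C["scene"]["pixels"][:,:,::-1])
E
python3 st.py
```

```text
8.575 [ 0.343 -0.244  0.728] [ 1.896 -0.301 -0.383  1.361 -1.171  1.964  1.152] 
cols x,y,z:
 [[-0.199  0.977  0.072]
 [ 0.59   0.061  0.805]
 [ 0.783  0.202 -0.589]] [0.989 0.062 0.585] 0.005957355825284712
```

View pics/scene1.png

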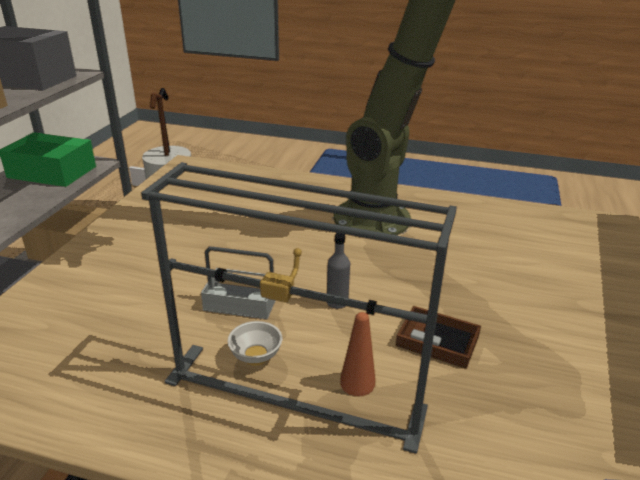

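The scene is unchanged, with the ball still at (297,252). The arm has gone into a twisted posture, so I'll fit its kinematics from the logged readings to plan the moves sensibly.

```bash
cat > kin.py <<'E'
import numpy as np, itertools
from scipy.optimize import least_squares
from scipy.spatial.transform import Rotation as R
rz=lambda a:R.from_euler("z",a).as_matrix(); ry=lambda a:R.from_euler("y",a).as_matrix()
def fk(q,P,s):
    # P: h,L1,L2,L3, a1,a2,a3 (x offsets), yaw0 of the tool, base x,y
    h,L1,L2,L3,a1,a2,a3,y0,b0=P
    M=rz(s[0]*q[0]+b0);p=np.array([0,0,h]);pts=[p]
    M=M@ry(q[1]);p=p+M@[a1,0,L1];M=M@rz(s[1]*q[2]);pts=pts+[p]
    M=M@ry(q[3]);p=p+M@[a2,0,L2];M=M@rz(s[2]*q[4]);pts=pts+[p]
    M=M@ry(q[5]);p=p+M@[a3,0,L3];M=M@rz(s[3]*q[6]+y0);return p,M,pts
E
cat > fit.py <<'E'
from kin import *
D=[([-1.182,.322,-.07,1.452,.023,1.371,-.057],(.238,.604,.235),[(-.931,.365,0),(.365,.93,0)]),
([.209,-.081,-.5,.886,-.063,2.053,-.341],(.406,.135,.727),[(-.003,.995,.097),(.967,-.021,.252)]),
([-.369,-.263,.126,.827,-.008,2.053,-.253],(.334,.04,.827),[(-.032,.987,.161),(.879,-.048,.474)]),
([-.492,-.232,.275,.562,.007,2.053,-.225],(.32,.001,.928),[(-.049,.976,.21),(.753,-.102,.65)]),
([-.957,-.301,1.24,.466,-.126,2.053,.491],(.325,-.264,.91),[(-.203,.979,-.025),(.668,.157,.727)]),
([-.732,-.24,1.239,.243,-.401,2.053,.415],(.249,-.212,1.018),[(-.122,.989,-.087),(.486,.136,.863)]),
([1.896,-.301,-.383,1.361,-1.171,1.964,1.152],(.343,-.244,.728),[(-.199,.977,.072),(.59,.061,.805)])]
best=None
for s in itertools.product((1,-1),repeat=4):
  for y0 in (0,1.57,3.14,-1.57):
    def f(P):
        o=[]
        for q,p,a in D:
            pp,M,_=fk(q,P,s);o+=list((pp-p)*3)+list(M[:,0]-a[0])+list(M[:,1]-a[1])
        return o
    r=least_squares(f,[.35,.4,.4,.2,0,0,0,y0,0])
    if best is None or r.cost<best[0]: best=(r.cost,s,r.x,np.abs(r.fun).max())
print(best)
import json;json.dump([best[1],list(best[2])],open("kin.json","w"))
E
python3 fit.py
```

```text
(np.float64(0.0059870432472361275), (-1, -1, -1, -1), array([ 0.20881539,  0.54022689,  0.49647415,  0.34755937,  0.0117305 ,
        0.03556839,  0.01386291,  1.54358252, -0.0353991 ]), np.float64(0.04529518290352757))
```

```bash
cat > plan.py <<'E'
from kin import *
import json
s,P=json.load(open("kin.json"))
lo=np.array([-2.8,-.28,-1.35,.1,-1.5,.12,-2.6]);hi=np.array([2.8,2.05,1.2,2.42,4.6,2.02,2.6])
def tgt(beta,az):
    b,a=np.radians([beta,az]);z=np.array([np.sin(b)*np.cos(a),np.sin(b)*np.sin(a),-np.cos(b)])
    x=np.array([-np.sin(a),np.cos(a),0]);return np.c_[x,np.cross(z,x),z]
def ik(p,Rt,seeds,n=12,seed=0):
    g=np.random.default_rng(seed);best=(9,None)
    def f(q):
        pp,M,_=fk(q,P,s);return np.r_[(pp-p)*5,(R.from_matrix(M.T@Rt)).as_rotvec()]
    for k in range(n):
        q0=np.clip(seeds[k] if k<len(seeds) else g.uniform(lo,hi),lo+.01,hi-.01)
        r=least_squares(f,q0,bounds=(lo,hi),max_nfev=80)
        if r.cost<best[0]:best=(r.cost,r.x)
        if r.cost<1e-6:break
    return best
if __name__=="__main__":
    np.set_printoptions(precision=2,suppress=True)
    now=[1.9,-.3,-.38,1.36,-1.17,1.96,1.15]
    for nm,p in (("ball",(.597,-.02,.25)),("seatL",(.62,-.06,.25)),("basket",(.467,-.16,.135)),("basketR",(.467,-.25,.135)),("far",(.62,-.3,.135))):
        for az in (0,-15):
            for b in (30,45,52,58):
                c,q=ik(np.array(p),tgt(b,az),[now,[.1,-.1,.1,2.2,0,.3,0]]);print(nm,az,b,round(c,5),q if c<1e-3 else "")
E
python3 plan.py
```

```text
ball 0 30 0.0 [-0.02 -0.07  0.03  1.96 -0.03  0.73  0.04]
ball 0 45 0.0 [ 0.77 -0.2  -0.66  2.16 -0.53  0.4   0.49]
ball 0 52 0.0 [-0.04 -0.18  0.07  2.25 -0.25  0.17  0.27]
ball 0 58 0.0 [-0.68 -0.22  0.61  2.36  2.01  0.12 -1.96]
ball -15 30 0.0 [ 1.34 -0.19 -1.32  1.93 -0.09  0.75 -0.23]
ball -15 45 0.0 [ 0.41 -0.16 -0.54  2.14  0.46  0.43 -0.76]
ball -15 52 0.0 [ 0.33 -0.17 -0.51  2.24  0.91  0.33 -1.23]
ball -15 58 0.0 [ 0.54 -0.19 -0.74  2.32  1.49  0.28 -1.85]
seatL 0 30 0.0 [ 0.1  -0.02  0.    1.91 -0.1   0.73  0.17]
seatL 0 45 0.0 [ 0.04 -0.11  0.09  2.11 -0.31  0.37  0.38]
seatL 0 52 0.0 [-0.63 -0.17  0.72  2.2  -0.16  0.17  0.29]
seatL 0 58 0.0 [-1.07 -0.26  1.06  2.3   2.02  0.12 -1.84]
seatL -15 30 0.0 [-0.02 -0.01  0.02  1.91  0.17  0.74 -0.36]
seatL -15 45 0.0 [ 0.59 -0.12 -0.61  2.1   0.34  0.39 -0.57]
seatL -15 52 0.0 [ 0.07 -0.12 -0.16  2.21  0.96  0.29 -1.18]
seatL -15 58 0.0 [ 0.71 -0.15 -0.8   2.29  1.66  0.2  -1.94]
basket 0 30 0.0 [ 1.62 -0.2  -1.05  2.26 -0.78  0.67  1.1 ]
basket 0 45 0.00011 [-0.6  -0.28  1.12  2.42 -0.74  0.26  1.26]
basket 0 52 0.00617 
bas
[... 332 characters left out ...]
basketR 0 58 0.0007 [-0.09  0.29  1.2   2.42  4.6   1.11  2.34]
basketR -15 30 0.0 [ 1.99 -0.17 -1.34  2.21 -0.69  0.59  0.88]
basketR -15 45 0.0 [ 1.43 -0.11 -0.73  2.41 -1.41  0.39  1.67]
basketR -15 52 0.00338 
basketR -15 58 0.0143 
far 0 30 0.0 [ 0.99  0.28 -0.52  1.87 -0.24  0.59  0.7 ]
far 0 45 0.0 [ 1.06  0.26 -0.46  2.05 -1.04  0.41  1.54]
far 0 52 0.0 [ 1.45  0.37 -0.88  2.12 -1.37  0.28  1.97]
far 0 58 0.0 [-0.07  0.46  0.97  2.17  4.41  1.    2.19]
far -15 30 0.0 [ 1.47  0.56 -1.34  1.9   0.84  0.69 -0.5 ]
far -15 45 0.0 [ 0.61  0.18 -0.07  2.12 -1.18  0.23  1.38]
far -15 52 0.0 [ 1.49  0.4  -1.17  2.21  2.43  0.19 -2.1 ]
far -15 58 0.0 [ 1.58  0.56 -1.29  2.27  2.61  0.38 -2.15]
```

```bash
python3 mv.py 0 .45 -.2 .4 .48 0.03 .3 0.555 0.03 0.25
```

```text
pos [ 0.34 -0.24  0.73] q [ 1.9  -0.3  -0.38  1.36 -1.17  1.96  1.15] 
axes [[-0.19769551704861776, 0.9777874798995765, 0.06962849050866199], [0.5900813961514226, 0.06198509046962346, 0.8049607409529115], [0.7827646060310005, 0.20022360677779172, -0.5892283757882207]]
[ 0.45 -0.2   0.4 ] units [-0.02 -3.31  4.78]
[0.48 0.03 0.3 ] units [ 3.53 -0.81  2.14]
[0.56 0.03 0.25] units [-0.31  0.07  1.47]
```

send_rows(steps=[{"tx":0,"ty":-0.5,"tz":0.7,"turn":0,"grip":0},{"tx":0,"ty":-0.5,"tz":0.7,"turn":0,"grip":0},{"tx":0,"ty":-0.5,"tz":0.7,"turn":0,"grip":0},{"tx":0,"ty":-0.5,"tz":0.7,"turn":0,"grip":0},{"tx":0,"ty":-0.5,"tz":0.7,"turn":0,"grip":0},{"tx":0,"ty":-0.5,"tz":0.7,"turn":0,"grip":0}])

```text
time: 9.43
position: [0.4386, -0.2488, 0.4723]
tool_rot: [1.561, 1.873, 1.036]
ft_force: [1.2, -1.1, -0.1]
grip_width: 0.007
grip_force: 0.0
```

```bash
python3 mv.py 0 .48 -.05 .36 .49 0.03 .27 0.555 0.03 0.25
```

```text
pos [ 0.44 -0.25  0.47] q [ 1.22 -0.3  -0.14  1.9  -0.97  1.41  1.36] 
axes [[-0.23069654968152858, 0.9668640396983545, 0.10932991678043674], [0.604175839634044, 0.05426186517088511, 0.7950013866595925], [0.762725807068003, 0.24945857116233927, -0.5966739180709244]]
[ 0.48 -0.05  0.36] units [ 2.8  -0.82  2.42]
[0.49 0.03 0.27] units [ 1.09 -1.02  1.35]
[0.56 0.03 0.25] units [-0.29  0.39  1.03]
```

send_rows(steps=[{"tx":0.7,"ty":-0.2,"tz":0.6,"turn":0,"grip":0},{"tx":0.7,"ty":-0.2,"tz":0.6,"turn":0,"grip":0},{"tx":0.7,"ty":-0.2,"tz":0.6,"turn":0,"grip":0},{"tx":0.7,"ty":-0.2,"tz":0.6,"turn":0,"grip":0},{"tx":0.55,"ty":-0.5,"tz":0.65,"turn":0,"grip":0},{"tx":0.55,"ty":-0.5,"tz":0.65,"turn":0,"grip":0}])

```text
time: 10.28
position: [0.5345, -0.0488, 0.2622]
tool_rot: [1.607, 1.897, 1.166]
ft_force: [0.4, 0.1, -0.9]
grip_width: 0.004
grip_force: 0.0
```

```bash
python3 mv.py 0 .55 0.02 .255 0.597 0.01 0.248; python3 - <<'E'
from h import *
cv2.imwrite("pics/scene2.png",C["scene"]["pixels"][:,:,::-1])
E
```

```text
pos [ 0.53 -0.04  0.26] q [ 0.67 -0.3  -0.17  2.34 -1.2   0.83  1.41] 
axes [[-0.2733512585102106, 0.9368141107117579, 0.21830806545389553], [0.6211106464946169, -0.0013998269857501133, 0.7837216376338279], [0.7345070825267264, 0.34982475963794823, -0.5814825734812081]]
[0.55 0.02 0.26] units [0.88 0.17 0.61]
[0.6  0.01 0.25] units [-0.4   0.4   0.58]
```

View pics/scene2.png

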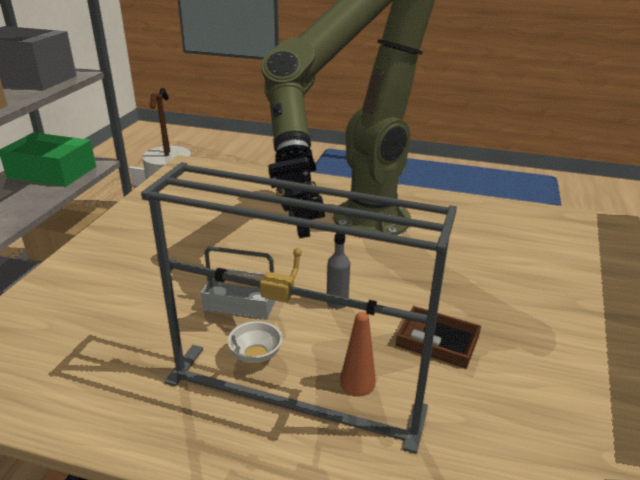

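The gripper sits in front of the rack, with fingertips at scene (305,230). The ball (297,252) has not been touched yet. I'll level the roll and place the closed fingers on the +y side of the ball.

send_rows(steps=[{"tx":0.7,"ty":0,"tz":0,"turn":-0.95,"grip":0},{"tx":0.4,"ty":0,"tz":0,"turn":-0.95,"grip":0},{"tx":0,"ty":0,"tz":0,"turn":0,"grip":0}])

```text
time: 10.85
position: [0.5402, -0.0086, 0.2518]
tool_rot: [1.368, 2.034, 1.105]
ft_force: [0.3, -1.0, -0.2]
grip_width: 0.005
grip_force: 0.0
```

```bash
python3 mv.py 0 .55 0.018 .255 0.597 0.012 0.248
```

```text
pos [ 0.54 -0.01  0.25] q [ 0.57 -0.3  -0.17  2.36 -1.22  0.77  1.58] 
axes [[-0.40078783926125633, 0.913748991084914, 0.06657243567419868], [0.5536088343519802, 0.1836439817622485, 0.8122759053978821], [0.7299906618770787, 0.3624053935219631, -0.5794617884886423]]
[0.55 0.02 0.26] units [0.39 0.25 0.27]
[0.6  0.01 0.25] units [-0.41  0.32  0.6 ]
```

send_rows(steps=[{"tx":0.4,"ty":0.2,"tz":0.25,"turn":-0.5,"grip":0},{"tx":-0.2,"ty":0.16,"tz":0.3,"turn":0,"grip":0},{"tx":-0.2,"ty":0.16,"tz":0.3,"turn":0,"grip":0},{"tx":0,"ty":0,"tz":0,"turn":0,"grip":0}])

```text
time: 11.45
position: [0.5983, 0.012, 0.2439]
tool_rot: [1.297, 2.063, 1.074]
ft_force: [-0.1, -0.6, -0.0]
grip_width: 0.009
grip_force: 0.0
```

```bash
python3 mv.py 0 .597 0.012 .248 0.597 -0.012 0.248 .595 -.06 .248 .594 -.085 .248; python3 - <<'E'
from h import *
s=C["scene"]["pixels"][:,:,::-1]
cv2.imwrite("pics/scene3.png",cv2.resize(s[170:330,200:400],None,fx=4,fy=3.75))
E
```

```text
pos [0.6  0.01 0.24] q [ 0.46 -0.18 -0.19  2.28 -1.26  0.64  1.64] 
axes [[-0.44165623007309135, 0.8970821572357751, 0.013541698816341041], [0.5263391020787834, 0.2468477162521811, 0.8136543213207821], [0.7265720363876691, 0.36648302573283065, -0.5811912488924665]]
[0.6  0.01 0.25] units [-0.02  0.06 -0.05]
[ 0.6  -0.01  0.25] units [-0.36 -0.1  -0.15]
[ 0.59 -0.06  0.25] units [-0.7  -0.22 -0.32]
[ 0.59 -0.09  0.25] units [-0.37 -0.11 -0.16]
```

View pics/scene3.png

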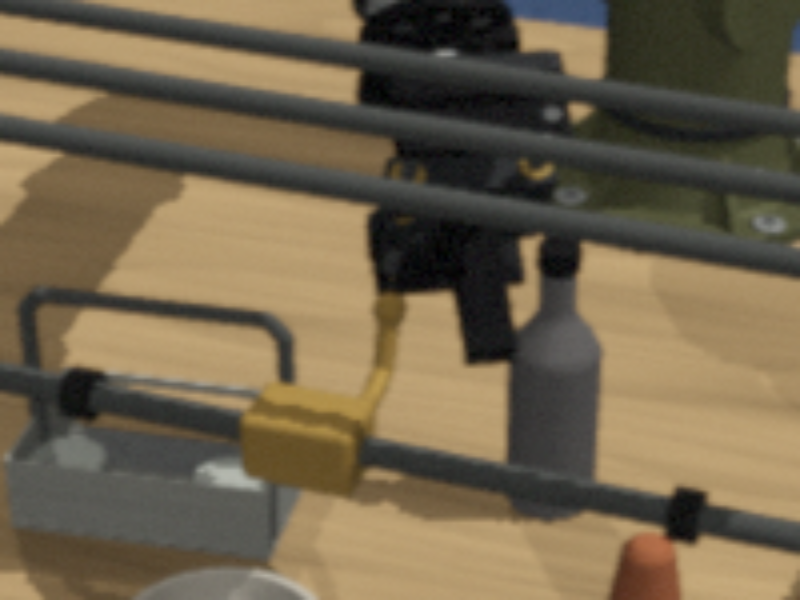

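The closed fingers stand just on the +y side of the ball (crop (390,310)), tips at crop (490,350). Now I'll push toward −y.

send_rows(steps=[{"tx":-0.18,"ty":-0.05,"tz":-0.08,"turn":0,"grip":0},{"tx":-0.18,"ty":-0.05,"tz":-0.08,"turn":0,"grip":0},{"tx":-0.18,"ty":-0.05,"tz":-0.08,"turn":0,"grip":0},{"tx":-0.18,"ty":-0.05,"tz":-0.08,"turn":0,"grip":0},{"tx":-0.18,"ty":-0.05,"tz":-0.08,"turn":0,"grip":0},{"tx":-0.18,"ty":-0.05,"tz":-0.08,"turn":0,"grip":0},{"tx":0,"ty":0,"tz":0,"turn":0,"grip":0}])

```text
time: 12.52
position: [0.5956, -0.0596, 0.244]
tool_rot: [1.294, 2.066, 1.073]
ft_force: [-1.0, -0.4, 0.4]
grip_width: 0.0
grip_force: 0.0
```

```bash
cat > hook.py <<'E'
from h import *
d=C["top"]["pixels"];hsv=cv2.cvtColor(d,cv2.COLOR_RGB2HSV)
m=cv2.inRange(hsv,(14,130,60),(26,255,255));m[:170]=0;m[205:]=0;m[:,:300]=0;m[:,420:]=0
n,l,st,c=cv2.connectedComponentsWithStats(m);print(st[1:][st[1:,4]>25],c[1:][st[1:,4]>25])
k=1+np.argmax(st[1:,4]);w=plane("top",c[k],.25);print("block",w,"rack y",(w-[.698,-.0095,0])@[.048,.9988,0])
E
python3 hook.py;python3 mv.py 0 .594 -.085 .248
```

```text
[[352 181  25  22 342]] [[364.19590643 188.74269006]]
block [ 0.68762173 -0.08305585  0.25      ] rack y -0.07396573675272418
pos [ 0.6  -0.06  0.24] q [ 0.53 -0.11 -0.09  2.22 -1.22  0.77  1.72] 
axes [[-0.4447209060091777, 0.8955857732251986, 0.0122245063294803], [0.5250171478631982, 0.24960133868665912, 0.8136683391747651], [0.7256585355440732, 0.3682733964359238, -0.5812008218073854]]
[ 0.59 -0.09  0.25] units [-0.39 -0.08 -0.22]
```

send_rows(steps=[{"tx":-0.18,"ty":-0.04,"tz":-0.08,"turn":0,"grip":0},{"tx":-0.15,"ty":-0.04,"tz":-0.06,"turn":0,"grip":0},{"tx":-0.04,"ty":-0.01,"tz":-0.02,"turn":0,"grip":0},{"tx":-0.03,"ty":-0.01,"tz":-0.01,"turn":0,"grip":0},{"tx":0,"ty":0,"tz":0,"turn":0,"grip":0}])

```text
time: 13.35
position: [0.5954, -0.0842, 0.2447]
tool_rot: [1.291, 2.069, 1.075]
ft_force: [-3.0, 1.4, -0.6]
grip_width: 0.007
grip_force: 1.1
```

```bash
python3 hook.py;python3 mv.py 0 .594 -.09 .248
```

```text
[[363 182  26  22 346]] [[375.34682081 189.62138728]]
block [ 0.68631731 -0.10712033  0.25      ] rack y -0.09806395920190941
pos [ 0.6  -0.08  0.24] q [ 0.56 -0.08 -0.05  2.19 -1.2   0.81  1.75] 
axes [[-0.4455425686014963, 0.8951706916304271, 0.012698519987938972], [0.525261957614981, 0.2498934848302491, 0.813420630499296], [0.7249770309785402, 0.3690835665337827, -0.5815372949934027]]
[ 0.59 -0.09  0.25] units [-0.08  0.01 -0.08]
```

Still short of the stop; I'll keep pressing gently until the force rises.

send_rows(steps=[{"tx":-0.04,"ty":-0.01,"tz":-0.02,"turn":0,"grip":0},{"tx":-0.04,"ty":-0.01,"tz":-0.02,"turn":0,"grip":0},{"tx":0,"ty":0,"tz":0,"turn":0,"grip":0}])

```text
time: 13.92
position: [0.5949, -0.0848, 0.2449]
tool_rot: [1.286, 2.076, 1.082]
ft_force: [0.6, 8.6, -0.5]
grip_width: 0.006
grip_force: 3.9
```

send_rows(steps=[{"tx":-0.05,"ty":-0.01,"tz":-0.02,"turn":0,"grip":0},{"tx":0,"ty":0,"tz":0,"turn":0,"grip":0}])

```text
time: 14.18
position: [0.5948, -0.0851, 0.245]
tool_rot: [1.282, 2.081, 1.087]
ft_force: [1.7, 14.1, -0.9]
grip_width: 0.006
grip_force: 5.7
```

```bash
python3 hook.py
```

```text
[[363 182  26  22 347]] [[375.29682997 189.58213256]]
block [ 0.68640074 -0.10701139  0.25      ] rack y -0.09795114384385632
```

The hook is at the stop: 14 N reaction with no further motion. I'll retreat, then correct the heading, which has drifted to 27°, by saturating up and to the right.

send_rows(steps=[{"tx":0.2,"ty":0.05,"tz":0.08,"turn":0,"grip":0},{"tx":0,"ty":0,"tz":-1,"turn":0,"grip":0},{"tx":0,"ty":0,"tz":-1,"turn":0,"grip":0},{"tx":0,"ty":0,"tz":-1,"turn":0,"grip":0},{"tx":-0.6,"ty":0.4,"tz":-0.7,"turn":0,"grip":1},{"tx":-0.6,"ty":0.4,"tz":-0.7,"turn":0,"grip":1},{"tx":-0.6,"ty":0.4,"tz":-0.7,"turn":0,"grip":1},{"tx":-0.6,"ty":0.4,"tz":-0.7,"turn":0,"grip":1},{"tx":-0.6,"ty":0.4,"tz":-0.7,"turn":0,"grip":1},{"tx":-0.6,"ty":0.4,"tz":-0.7,"turn":0,"grip":1}])

```text
time: 15.52
position: [0.4735, -0.3942, 0.5985]
tool_rot: [1.288, 2.066, 1.076]
ft_force: [0.6, -2.5, 0.8]
grip_width: 0.603
grip_force: 0.0
```

```bash
python3 hook.py; python3 mv.py 0 .25 -.55 .8 
```

```text
[[363 182  25  22 351]] [[375.08547009 189.58689459]]
block [ 0.6863783  -0.10655574  0.25      ] rack y -0.09749711322782546
pos [ 0.47 -0.39  0.6 ] q [ 1.01  0.13  0.14  1.27 -0.98  1.71  1.44] 
axes [[-0.44538732253558233, 0.8952527816019877, 0.012352730810989532], [0.5233041781510368, 0.2490989186532945, 0.8149248222108756], [0.726486661993359, 0.3694214202772532, -0.5794350215391574]]
[ 0.25 -0.55  0.8 ] units [-0.63  0.17 -5.64]
```

send_rows(steps=[{"tx":-0.6,"ty":0.35,"tz":-0.7,"turn":0,"grip":1},{"tx":-0.6,"ty":0.35,"tz":-0.7,"turn":0,"grip":1},{"tx":-0.6,"ty":0.35,"tz":-0.7,"turn":0,"grip":1},{"tx":-0.6,"ty":0.35,"tz":-0.7,"turn":0,"grip":1},{"tx":-0.6,"ty":0.35,"tz":-0.7,"turn":0,"grip":1}])

```text
time: 16.35
position: [0.4657, -0.5366, 0.7401]
tool_rot: [1.273, 2.048, 1.082]
ft_force: [-14.7, -7.5, 21.7]
grip_width: 0.998
grip_force: 0.0
```

```bash
python3 st.py
```

```text
16.45 [ 0.465 -0.543  0.732] [ 1.235  0.764  0.075  0.066 -1.238  2.052  0.956] 
cols x,y,z:
 [[-0.435  0.9    0.013]
 [ 0.517  0.238  0.822]
 [ 0.737  0.364 -0.569]] [ 0.823 -1.525 -2.187] 1.0002711213902427
```

send_rows(steps=[{"tx":0.35,"ty":-0.1,"tz":-0.9,"turn":0,"grip":1},{"tx":0.35,"ty":-0.1,"tz":-0.9,"turn":0,"grip":1},{"tx":0.35,"ty":-0.1,"tz":-0.9,"turn":0,"grip":1},{"tx":0.35,"ty":-0.1,"tz":-0.9,"turn":0,"grip":1},{"tx":0.2,"ty":-0.1,"tz":-0.9,"turn":0,"grip":1}])

```text
time: 17.08
position: [0.3559, -0.5476, 0.8068]
tool_rot: [1.265, 1.907, 1.057]
ft_force: [0.1, 0.2, -0.5]
grip_width: 1.003
grip_force: 0.0
```

```bash
python3 st.py
```

```text
17.175 [ 0.353 -0.549  0.807] [ 1.482  0.699 -0.996  0.058 -0.371  2.052  0.908] 
cols x,y,z:
 [[-0.351  0.934 -0.06 ]
 [ 0.447  0.223  0.866]
 [ 0.823  0.277 -0.496]] [-0.45   0.773 -0.737] 1.0008874217069852
```

send_rows(steps=[{"tx":0.2,"ty":0,"tz":-0.9,"turn":0,"grip":1},{"tx":0.2,"ty":0,"tz":-0.9,"turn":0,"grip":1},{"tx":0.2,"ty":0,"tz":-0.9,"turn":0,"grip":1},{"tx":0.2,"ty":0,"tz":-0.9,"turn":0,"grip":1}])

```text
time: 17.68
position: [0.2231, -0.5456, 0.8735]
tool_rot: [1.25, 1.727, 1.032]
ft_force: [0.4, 0.3, -0.4]
grip_width: 1.0
grip_force: 0.0
```

```bash
python3 st.py
```

```text
17.775 [ 0.221 -0.545  0.874] [ 1.748  0.657 -1.209  0.058 -0.377  2.052  0.876] 
cols x,y,z:
 [[-0.235  0.965 -0.116]
 [ 0.356  0.197  0.913]
 [ 0.904  0.174 -0.39 ]] [ 0.105 -0.752 -0.526] 0.9952702208433547
```

```bash
python3 mv.py 0.9 .40 -.36 .5 .42 -.27 .22
```

```text
pos [ 0.22 -0.55  0.87] q [ 1.74  0.66 -1.21  0.06 -0.38  2.05  0.88] 
axes [[-0.1916431073523983, 0.9814629573037192, 0.0018392511939834977], [0.3836721672572095, 0.07319173567158681, 0.9205643040556897], [0.903365146259514, 0.17712547323865657, -0.3905867115680064]]
[ 0.4  -0.36  0.5 ] units [ 2.47 -4.36  5.64]
[ 0.42 -0.27  0.22] units [ 1.4  -4.06  2.39]
```

send_rows(steps=[{"tx":0,"ty":0,"tz":0,"turn":0.9,"grip":1},{"tx":0.3,"ty":-0.54,"tz":0.7,"turn":0,"grip":1},{"tx":0.3,"ty":-0.54,"tz":0.7,"turn":0,"grip":1},{"tx":0.3,"ty":-0.54,"tz":0.7,"turn":0,"grip":1},{"tx":0.3,"ty":-0.54,"tz":0.7,"turn":0,"grip":1},{"tx":0.3,"ty":-0.54,"tz":0.7,"turn":0,"grip":1},{"tx":0.3,"ty":-0.54,"tz":0.7,"turn":0,"grip":1},{"tx":0.3,"ty":-0.54,"tz":0.7,"turn":0,"grip":1},{"tx":0.3,"ty":-0.54,"tz":0.7,"turn":0,"grip":1}])

```text
time: 19.0
position: [0.3765, -0.3857, 0.5506]
tool_rot: [1.354, 1.68, 1.097]
ft_force: [0.2, -0.7, -0.4]
grip_width: 1.002
grip_force: 0.0
```

```bash
python3 mv.py 0 .40 -.27 .30 .42 -.27 .22
```

```text
pos [ 0.38 -0.38  0.55] q [ 2.79 -0.29 -1.15  1.72 -1.4   1.84  1.72] 
axes [[-0.20813946100476083, 0.978092383546961, -0.0036406071020425035], [0.3859350438988079, 0.08554651555787592, 0.9185509978040036], [0.8987391761036525, 0.18978167172656552, -0.3952857326203379]]
[ 0.4  -0.27  0.3 ] units [ 1.77 -3.46  2.29]
[ 0.42 -0.27  0.22] units [-0.06 -1.1   0.83]
```

send_rows(steps=[{"tx":0.3,"ty":-0.57,"tz":0.4,"turn":0,"grip":1},{"tx":0.3,"ty":-0.57,"tz":0.4,"turn":0,"grip":1},{"tx":0.3,"ty":-0.57,"tz":0.4,"turn":0,"grip":1},{"tx":0.3,"ty":-0.57,"tz":0.4,"turn":0,"grip":1}])

```text
time: 19.6
position: [0.3961, -0.3106, 0.3892]
tool_rot: [1.348, 1.68, 1.101]
ft_force: [0.4, 0.1, 0.5]
grip_width: 1.002
grip_force: 0.0
```

```bash
python3 mv.py 0 .40 -.27 .30 .42 -.27 .22
```

```text
pos [ 0.4  -0.31  0.39] q [ 2.31 -0.28 -0.86  2.12 -1.36  1.6   1.97] 
axes [[-0.20950232545529343, 0.977781847203449, -0.007171813455134679], [0.3783265280843533, 0.08782029642332057, 0.9214969526177278], [0.9016528233064338, 0.19034246718883063, -0.38831936779924536]]
[ 0.4  -0.27  0.3 ] units [ 0.61 -1.25  0.74]
[ 0.42 -0.27  0.22] units [-0.06 -1.1   0.82]
```

send_rows(steps=[{"tx":0.3,"ty":-0.65,"tz":0.38,"turn":0,"grip":1},{"tx":0.3,"ty":-0.65,"tz":0.38,"turn":0,"grip":1},{"tx":0,"ty":-0.4,"tz":0.2,"turn":0,"grip":1},{"tx":0,"ty":0,"tz":0,"turn":0,"grip":1}])

```text
time: 20.2
position: [0.4022, -0.2756, 0.2745]
tool_rot: [1.349, 1.676, 1.104]
ft_force: [-1.0, 0.4, 0.3]
grip_width: 0.997
grip_force: 0.0
```

```bash
python3 mv.py 0 .42 -.265 .20 .472 -.252 .135; python3 - <<'E'
from h import *
d=ctrl.get_image("wrist");cv2.imwrite("pics/w1.png",d["pixels"][:,:,::-1]);print(d["T_tool_cam"],d["K"])
E
```

```text
pos [ 0.4  -0.28  0.28] q [ 2.29 -0.19 -0.95  2.31 -1.38  1.41  2.2 ] 
axes [[-0.20462124564817638, 0.9787014064082246, -0.01654396941338998], [0.3741878208392614, 0.09382856119923436, 0.9225939929561896], [0.9044963352965852, 0.18259178020339262, -0.38541746358617757]]
[ 0.42 -0.27  0.2 ] units [ 0.15 -1.03  0.79]
[ 0.47 -0.25  0.14] units [ 0.05 -0.65  1.24]
[[-1.31487450e-04 -9.55212754e-01 -2.95919884e-01  8.05710302e-02]
 [ 9.99999991e-01 -1.31143571e-04 -2.10105431e-05  6.64537531e-04]
 [-1.87384516e-05 -2.95919885e-01  9.55212762e-01 -1.47947345e-01]
 [ 0.00000000e+00  0.00000000e+00  0.00000000e+00  1.00000000e+00]] [[343.93391506   0.         321.55454773]
 [  0.         343.93391506 242.2942542 ]
 [  0.           0.           1.        ]]
```

View pics/w1.png

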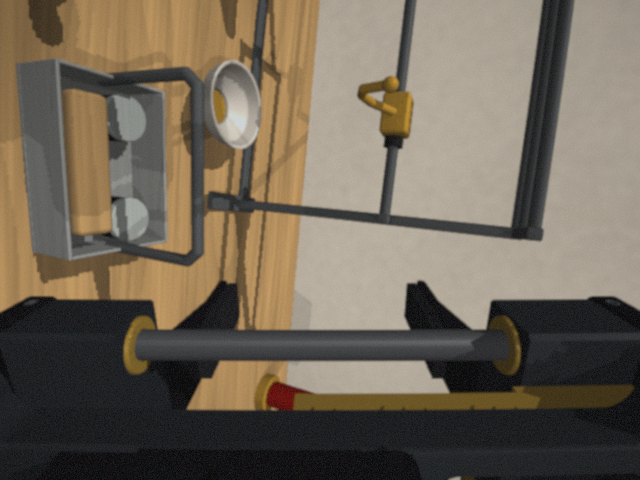

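Wrist view: the handle bar runs near column 197, rows 75–260. The brass block sits against its black stop collar at (394,140), ball at (391,84), so the hook is at its end stop. I'll triangulate the handle and the ball.

```bash
cat > w.py <<'E'
from h import *
np.set_printoptions(precision=4,suppress=True)
s=ctrl.get_state();T=np.eye(4);T[:3,:3]=R.from_rotvec(s["tool_rot"]).as_matrix();T[:3,3]=s["position"]
d=ctrl.get_image("wrist");T=T@d["T_tool_cam"]
wr=lambda p:ray("w",p,d,T)
def wpl(p,z):
    o,v=wr(p);return o+v*(z-o[2])/v[2]
E
python3 - <<'E'
from w import *
g=cv2.cvtColor(d["pixels"],cv2.COLOR_RGB2GRAY)
for r in (110,130,160,190,220):
    row=g[r,180:216].astype(int);print(r,180+np.argmin(cv2.blur(row.astype(np.float32)[None],(5,1))))
a,b=wpl((198,75),.135),wpl((194,262),.135);print("wrist ends z.135",a,b,(a+b)/2)
# line crossing: plane through the wrist camera and the bar, cut by top rays
o,v1=wr((199,110));_,v2=wr((198,220));n=np.cross(v1,v2)
for px in ((390,297),(413,295.2),(436,293.5)):
    O,V=ray("top",px);print("bar pt",O+V*((o-O)@n)/(V@n))
print("ball",tri(wr((391,84)),ray("top",(375,232))))
print("ball plane",wpl((391,84),.25))
E
python3 hook.py
```

```text
110 193
130 194
160 195
190 195
220 195
wrist ends z.135 [ 0.4625 -0.1373  0.135 ] [ 0.4692 -0.2811  0.135 ] [ 0.4659 -0.2092  0.135 ]
bar pt [ 0.46   -0.1528  0.1396]
bar pt [ 0.4653 -0.206   0.1379]
bar pt [ 0.4704 -0.2595  0.1366]
ball (array([ 0.5932, -0.1058,  0.2521]), np.float64(0.0017950355341127139))
ball plane [ 0.6006 -0.1014  0.25  ]
[[363 182  25  22 347]] [[375.17867435 189.57348703]]
block [ 0.68641304 -0.10675634  0.25      ] rack y -0.09769580716408884
```

send_rows(steps=[{"tx":0.1,"ty":-0.5,"tz":0.3,"turn":0,"grip":1},{"tx":0.05,"ty":-0.5,"tz":0.3,"turn":0,"grip":1},{"tx":0,"ty":-0.2,"tz":0.1,"turn":0,"grip":1},{"tx":0,"ty":0,"tz":0,"turn":0,"grip":1}])

```text
time: 21.2
position: [0.4108, -0.2641, 0.1903]
tool_rot: [1.35, 1.677, 1.105]
ft_force: [-0.3, -0.2, 0.5]
grip_width: 0.998
grip_force: 0.0
```

```bash
python3 mv.py 0 .44 -.258 .16 .475 -.253 .134
```

```text
pos [ 0.41 -0.27  0.19] q [ 2.27  0.08 -1.04  2.39 -1.35  1.14  2.37] 
axes [[-0.20516367366358038, 0.9786247453752699, -0.014194180076774587], [0.37587624670510467, 0.0921744927214889, 0.9220742432442299], [0.9036730128601533, 0.18384088400223764, -0.38675265376921264]]
[ 0.44 -0.26  0.16] units [ 0.02 -0.28  0.66]
[ 0.47 -0.25  0.13] units [-0.03 -0.17  0.71]
```

send_rows(steps=[{"tx":0,"ty":-0.14,"tz":0.34,"turn":0,"grip":1},{"tx":0,"ty":-0.12,"tz":0.34,"turn":0,"grip":1},{"tx":0,"ty":-0.1,"tz":0.34,"turn":0,"grip":1},{"tx":0,"ty":-0.08,"tz":0.34,"turn":0,"grip":1},{"tx":0,"ty":0,"tz":0,"turn":0,"grip":1}])

```text
time: 21.92
position: [0.4751, -0.2517, 0.1349]
tool_rot: [1.349, 1.679, 1.104]
ft_force: [0.4, -0.6, -0.7]
grip_width: 0.999
grip_force: 0.0
```

```bash
python3 mv.py 0 .475 -.253 .134; python3 - <<'E'
from h import *
d=ctrl.get_image("wrist")["pixels"][:,:,::-1];t=C["top"]["pixels"][:,:,::-1]
c=np.zeros((600,800,3),np.uint8);c[:480,:640]=d;c[400:600,500:800]=cv2.resize(t[250:350,340:490],None,fx=2,fy=2)
cv2.imwrite("pics/w2.png",c)
E
```

```text
pos [ 0.47 -0.25  0.13] q [ 2.08  0.38 -1.06  2.38 -1.43  0.79  2.51] 
axes [[-0.20518085231086597, 0.9786097752342566, -0.014957461714624865], [0.3763991347336421, 0.09300678020089034, 0.9217773213788832], [0.9034514426446794, 0.18350108079414984, -0.38743108307236623]]
[ 0.47 -0.25  0.13] units [-0.01 -0.01  0.01]
```

View pics/w2.png

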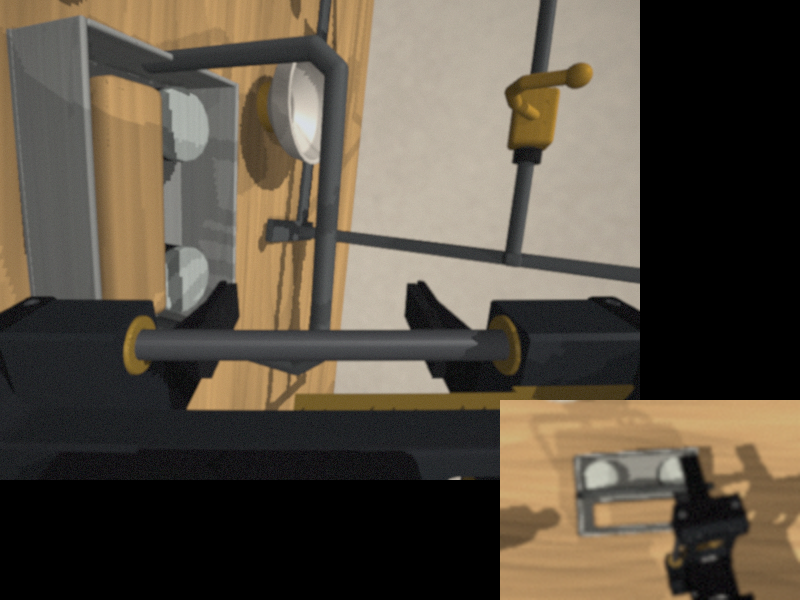

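The handle bar (column about 322) lies centred between the open pads, with the leg just below. Closing at 50 N.

send_rows(newtons=50, steps=[{"tx":0,"ty":0,"tz":0,"turn":0,"grip":0},{"tx":0,"ty":0,"tz":0,"turn":0,"grip":0},{"tx":0,"ty":0,"tz":0,"turn":0,"grip":0},{"tx":0,"ty":0,"tz":0,"turn":0,"grip":0},{"tx":0,"ty":0,"tz":0,"turn":0,"grip":0},{"tx":0,"ty":0,"tz":0,"turn":0,"grip":0}])

```text
time: 22.92
position: [0.4745, -0.252, 0.1343]
tool_rot: [1.35, 1.678, 1.102]
ft_force: [-0.2, 0.3, 0.3]
grip_width: 0.403
grip_force: 0.0
```

send_rows(steps=[{"tx":0,"ty":0.25,"tz":-0.1,"turn":0,"grip":0},{"tx":0,"ty":0.3,"tz":-0.15,"turn":0,"grip":0},{"tx":0,"ty":0.3,"tz":-0.15,"turn":0,"grip":0},{"tx":0,"ty":0,"tz":0,"turn":0,"grip":0}])

```text
time: 23.42
position: [0.4717, -0.2523, 0.1897]
tool_rot: [1.35, 1.682, 1.095]
ft_force: [0.7, -1.5, -2.9]
grip_width: 0.1
grip_force: 50.2
```

```bash
python3 mv.py 0 .5 -.15 .30; python3 - <<'E'
from h import *
d=ctrl.get_image("wrist")["pixels"][:,:,::-1];t=C["scene"]["pixels"][:,:,::-1]
c=np.zeros((600,800,3),np.uint8);c[:480,:640]=d;c[300:600,400:800]=cv2.resize(t[200:350,150:350],None,fx=2,fy=2)
cv2.imwrite("pics/w3.png",c)
E
```

```text
pos [ 0.47 -0.25  0.19] q [ 2.19  0.14 -1.15  2.37 -1.44  0.97  2.35] 
axes [[-0.20467920352806523, 0.9787192967946295, -0.014661573071888867], [0.378751552389215, 0.0930022974296212, 0.9208136805215112], [0.9025816778585062, 0.18291831716544343, -0.3897270891784219]]
[ 0.5  -0.15  0.3 ] units [1.54 2.04 0.02]
```

View pics/w3.png

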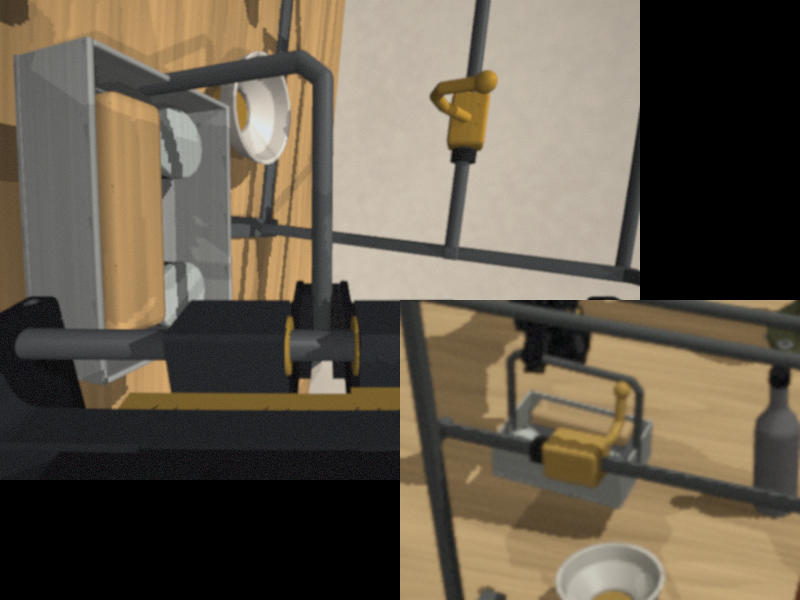

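The basket is lifted level in the grip, with the bar at wrist column about 320. The bowl and the hook are untouched. I'll raise it and move in front of the hook.

```bash
cat > hm.py <<'E'
import sys
from h import *
np.set_printoptions(precision=2,suppress=True)
s=ctrl.get_state();M=R.from_rotvec(s["tool_rot"]).as_matrix()
a=[float(v) for v in sys.argv[1:]];m=s["position"]-.005*M[:,2]+.045*np.array([-.09,.995,0])
print("handle mid",np.round(m,4),"q",s["joint_positions"],"tz",M[:,2],"tx",M[:,0],"F",s["ft_force"],s["grip_width"])
for i in range(0,len(a),3):
    g=np.array(a[i:i+3]);print(g,"units",M.T@(g-m)/.06);m=g
E
python3 hm.py .47 -.2 .3 .55 -.104 .3
```

```text
handle mid [ 0.46 -0.21  0.19] q [ 2.19  0.14 -1.15  2.37 -1.44  0.97  2.35] tz [ 0.9   0.18 -0.39] tx [-0.21  0.98 -0.01] F [-0.37 -0.06 -2.82] 0.0953808950130334
[ 0.47 -0.2   0.3 ] units [ 0.08  1.71 -0.57]
[ 0.55 -0.1   0.3 ] units [1.29 0.65 1.5 ]
```

send_rows(steps=[{"tx":0,"ty":0.35,"tz":-0.1,"turn":0,"grip":0},{"tx":0,"ty":0.35,"tz":-0.1,"turn":0,"grip":0},{"tx":0,"ty":0.35,"tz":-0.12,"turn":0,"grip":0},{"tx":0.04,"ty":0.35,"tz":-0.12,"turn":0,"grip":0},{"tx":0.04,"ty":0.3,"tz":-0.12,"turn":0,"grip":0},{"tx":0.2,"ty":0.1,"tz":0.2,"turn":0,"grip":0},{"tx":0.25,"ty":0.12,"tz":0.28,"turn":0,"grip":0},{"tx":0.25,"ty":0.12,"tz":0.28,"turn":0,"grip":0},{"tx":0.25,"ty":0.12,"tz":0.28,"turn":0,"grip":0},{"tx":0.2,"ty":0.12,"tz":0.28,"turn":0,"grip":0},{"tx":0,"ty":0,"tz":0,"turn":0,"grip":0}])

```text
time: 25.15
position: [0.5397, -0.1658, 0.2986]
tool_rot: [1.34, 1.688, 1.108]
ft_force: [-0.1, 0.4, -3.0]
grip_width: 0.103
grip_force: 49.9
```

```bash
python3 hm.py .55 -.104 .3 .57 -.104 .285
```

```text
handle mid [ 0.53 -0.13  0.3 ] q [ 1.13 -0.25 -0.34  2.36 -1.56  0.94  1.99] tz [ 0.9   0.18 -0.39] tx [-0.21  0.98 -0.02] F [-0.18 -0.42 -2.89] 0.09941300862100606
[ 0.55 -0.1   0.3 ] units [0.31 0.15 0.38]
[ 0.57 -0.1   0.28] units [-0.06 -0.11  0.4 ]
```

send_rows(steps=[{"tx":0.15,"ty":0.07,"tz":0.19,"turn":0,"grip":0},{"tx":0.16,"ty":0.08,"tz":0.19,"turn":0,"grip":0},{"tx":0,"ty":-0.05,"tz":0.15,"turn":0,"grip":0},{"tx":0,"ty":0,"tz":0,"turn":0,"grip":0}])

```text
time: 25.75
position: [0.5654, -0.1469, 0.2918]
tool_rot: [1.347, 1.679, 1.101]
ft_force: [0.1, -0.0, -2.5]
grip_width: 0.093
grip_force: 49.9
```

```bash
python3 hm.py .57 -.104 .29; python3 - <<'E'
from h import *
d=ctrl.get_image("wrist")["pixels"][:,:,::-1];t=C["scene"]["pixels"][:,:,::-1]
c=np.zeros((600,800,3),np.uint8);c[:360,:480]=cv2.resize(d,(480,360));c[:320,480:800]=cv2.resize(t[200:300,190:290],None,fx=3.2,fy=3.2)
c[360:600,:480]=cv2.resize(C["top"]["pixels"][170:290,290:450,::-1],(480,240))[:,:]
cv2.imwrite("pics/w4.png",c);cv2.imwrite("pics/w4full.png",d)
E
```

```text
handle mid [ 0.56 -0.1   0.29] q [ 0.48 -0.25  0.14  2.38 -1.56  0.72  2.  ] tz [ 0.9   0.18 -0.39] tx [-0.2   0.98 -0.02] F [-0.37 -0.62 -2.36] 0.09848502708813801
[ 0.57 -0.1   0.29] units [-0.03  0.02  0.23]
```

View pics/w4.png

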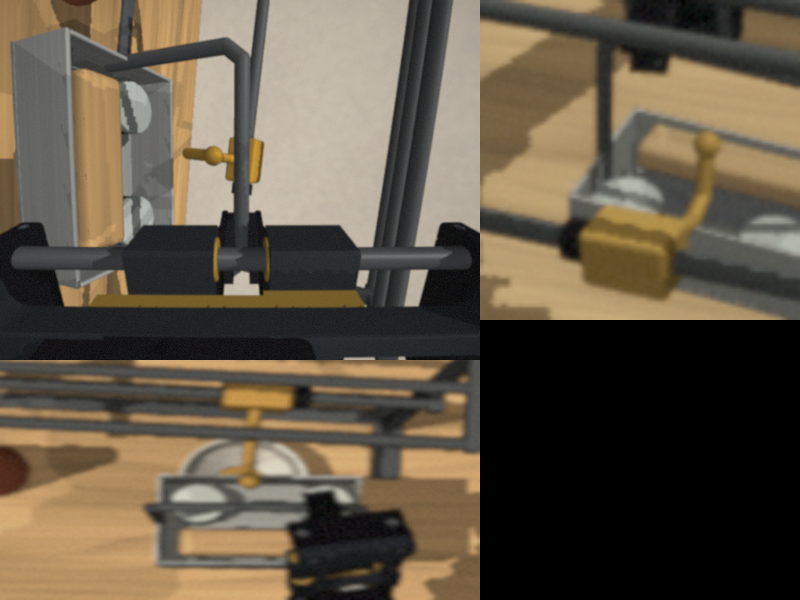

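Wrist view: the ball (crop (212,155), block behind it) now lies beyond the handle bar at mid-length. In the top view the handle's +y corner is at about (340,245), the ball at about (373,230), and the basket spans columns 343–410. Everything from here is numeric.

```bash
python3 - <<'E'
from w import *
print("ball top",plane("top",(373,230),.25),plane("top",(375.2,189.6),.25))
print("ball tri",tri(wr((212*4/3,155*4/3)),ray("top",(373,230)),))
z=s["position"][2]-.155+.07
print("basket rim L,R mid", plane("top",(342.7,250),.207),plane("top",(410,250),.207))
print("handle +y outer end",plane("top",(339.5,245),.295))
# corner of bar in the wrist image, ray cut with the tool plane y=0 (bar in jaw mid-plane)
M=R.from_rotvec(s["tool_rot"]).as_matrix();p=s["position"]
for px in((330,53),(322,70),(322,200),(322,270)):
    o,v=wr(px);q=o+v*(((p-o)@M[:,1])/(v@M[:,1]));print(px,"world",q,"tool",M.T@(q-p))
# point of bar at col 322 seen by wrist: plane cut with top-view ray at handle end
E
```

```text
ball top [ 0.5984 -0.1033  0.25  ] [ 0.6864 -0.1068  0.25  ]
ball tri (array([ 0.5984, -0.103 ,  0.2498]), np.float64(0.00037641503633636356))
basket rim L,R mid [ 0.5585 -0.0405  0.207 ] [ 0.5621 -0.1887  0.207 ]
handle +y outer end [ 0.5592 -0.0319  0.295 ]
(330, 53) world [ 0.389  -0.1086  0.36  ] tool [ 0.0743 -0.     -0.1779]
(322, 70) world [-0.059  -0.2839  0.5602] tool [-0.0108  0.     -0.692 ]
(322, 200) world [-0.0652 -0.0985  0.5437] tool [ 0.1724  0.     -0.6581]
(322, 270) world [-0.0674  0.0072  0.5337] tool [ 0.2765  0.     -0.6373]
```

```bash
cat > rim.py <<'E'
from w import *
g=cv2.cvtColor(C["top"]["pixels"],cv2.COLOR_RGB2LAB)[:,:,2].astype(int) # b: wood is yellow, steel is grey
print("hand z",s["position"][2])
import sys
r0,r1=int(sys.argv[1]),int(sys.argv[2])
for r in range(r0,r1,2): print(r,"L",g[r,332:352].tolist(),"R",g[r,400:420].tolist())
E
python3 rim.py 228 262
```

```text
hand z 0.29270292998986536
228 L [157, 158, 157, 157, 156, 157, 158, 158, 157, 150, 141, 134, 132, 133, 132, 134, 133, 132, 130, 132] R [134, 136, 138, 137, 138, 139, 137, 136, 138, 141, 147, 151, 151, 143, 135, 132, 130, 130, 132, 130]
230 L [157, 156, 157, 157, 156, 157, 157, 157, 156, 152, 142, 134, 133, 131, 130, 131, 130, 131, 131, 132] R [131, 131, 133, 131, 131, 131, 132, 132, 133, 136, 143, 148, 150, 149, 148, 147, 148, 147, 146, 147]
232 L [157, 157, 157, 158, 158, 156, 157, 158, 155, 150, 141, 133, 132, 131, 131, 131, 132, 131, 130, 132] R [133, 132, 131, 131, 132, 131, 132, 132, 133, 136, 142, 149, 150, 149, 149, 149, 150, 150, 149, 150]
234 L [156, 157, 156, 157, 156, 156, 156, 157, 155, 149, 140, 133, 131, 133, 131, 131, 133, 132, 134, 135] R [134, 134, 134, 135, 132, 132, 131, 132, 135, 138, 144, 149, 152, 151, 151, 150, 150, 151, 150, 150]
236 L [155, 156, 156, 156, 156, 155, 155, 156, 155, 147, 138, 134, 132, 131, 131, 133, 134, 135, 135, 136] R [131, 133, 134, 134, 134, 133, 133, 131, 134, 139, 145, 150, 150, 151, 149, 150, 152, 150, 151, 150]
238 L [157, 156, 156, 1
[... 1796 characters left out ...]
 126, 129, 128, 128, 124, 129, 127, 127, 128, 126, 127, 126, 126, 128]
256 L [160, 160, 161, 161, 160, 161, 161, 161, 155, 144, 135, 130, 131, 131, 131, 132, 135, 147, 155, 160] R [128, 127, 126, 128, 127, 128, 127, 128, 124, 124, 126, 130, 129, 125, 126, 127, 129, 128, 130, 126]
258 L [159, 159, 158, 158, 158, 158, 158, 157, 153, 143, 135, 132, 130, 131, 130, 131, 137, 149, 158, 162] R [130, 129, 127, 129, 126, 128, 127, 126, 126, 127, 126, 126, 128, 126, 128, 125, 127, 126, 126, 125]
260 L [156, 157, 157, 157, 156, 157, 157, 158, 152, 143, 137, 131, 130, 131, 131, 131, 137, 150, 158, 160] R [129, 126, 126, 128, 129, 127, 125, 127, 124, 126, 126, 126, 127, 123, 127, 126, 127, 124, 127, 127]
```

```bash
python3 - <<'E'
from w import *
print(s["position"]);P=lambda u,v,z:plane("top",(u,v),z)
print("rim",P(341.5,234,.207),P(409.8,234,.207),(P(341.5,234,.207)+P(409.8,234,.207))/2)
a,b=P(337.6,243.5,.292),P(412,244.5,.292);print("handle",a,b,(a+b)/2, np.linalg.norm(a-b))
print("ball",P(373,230,.25))
h=cv2.inRange(cv2.cvtColor(C["top"]["pixels"],cv2.COLOR_RGB2HSV),(14,130,60),(26,255,255));h=h[205:233,366:384]
print("brass rows: centroid col", [(205+i,round(366+np.flatnonzero(r).mean(),1),len(np.flatnonzero(r))) for i,r in enumerate(h) if r.any()])
E
```

```text
[ 0.5655 -0.1475  0.2926]
rim [ 0.5939 -0.0371  0.207 ] [ 0.5976 -0.188   0.207 ] [ 0.5958 -0.1125  0.207 ]
handle [ 0.5625 -0.0279  0.292 ] [ 0.5642 -0.1813  0.292 ] [ 0.5634 -0.1046  0.292 ] 0.15333777866539083
ball [ 0.5984 -0.1033  0.25  ]
brass rows: centroid col [(210, np.float64(373.0), 3), (211, np.float64(373.0), 3), (212, np.float64(373.0), 3), (213, np.float64(373.0), 3), (214, np.float64(373.0), 3), (215, np.float64(372.5), 2), (216, np.float64(372.5), 2), (217, np.float64(372.5), 2), (218, np.float64(372.5), 2), (219, np.float64(372.5), 2), (220, np.float64(372.5), 2), (221, np.float64(372.5), 2), (222, np.float64(372.0), 3), (223, np.float64(371.5), 4), (224, np.float64(370.0), 7), (225, np.float64(369.5), 8), (226, np.float64(370.0), 9), (227, np.float64(372.5), 4), (228, np.float64(373.0), 5), (229, np.float64(372.5), 6), (230, np.float64(372.5), 8), (231, np.float64(372.5), 6), (232, np.float64(372.5), 4)]
```

```bash
sed -i 's/+.045\*np.array(\[-.09,.995,0\])/+.043*np.array([-.015,.996,-.08])/' hm.py; python3 hm.py .575 -.1035 .277 .616 -.1035 .274 .618 -.1035 .24 .6205 -.1035 .222
```

```text
handle mid [ 0.56 -0.11  0.29] q [ 0.47 -0.25  0.14  2.38 -1.56  0.72  2.  ] tz [ 0.9   0.18 -0.39] tx [-0.21  0.98 -0.02] F [-0.31  0.75 -3.49] 0.09959694083527082
[ 0.57 -0.1   0.28] units [-0.02 -0.12  0.32]
[ 0.62 -0.1   0.27] units [-0.14  0.21  0.64]
[ 0.62 -0.1   0.24] units [ 0.   -0.51  0.25]
[ 0.62 -0.1   0.22] units [-0.   -0.26  0.15]
```

send_rows(steps=[{"tx":-0.02,"ty":-0.12,"tz":0.32,"turn":0,"grip":0},{"tx":-0.04,"ty":0.07,"tz":0.21,"turn":0,"grip":0},{"tx":-0.05,"ty":0.07,"tz":0.21,"turn":0,"grip":0},{"tx":-0.05,"ty":0.07,"tz":0.21,"turn":0,"grip":0},{"tx":0,"ty":0,"tz":0,"turn":0,"grip":0}])

```text
time: 27.18
position: [0.6136, -0.1448, 0.2883]
tool_rot: [1.336, 1.677, 1.103]
ft_force: [-0.4, 0.6, -2.9]
grip_width: 0.096
grip_force: 49.9
```

```bash
python3 hm.py .616 -.1035 .274 .618 -.1035 .24 .6205 -.1035 .222; python3 hook.py; python3 st.py
```

```text
handle mid [ 0.61 -0.1   0.29] q [-0.33 -0.26  0.82  2.33 -1.56  0.52  2.07] tz [ 0.91  0.18 -0.38] tx [-0.21  0.98 -0.02] F [-0.97 -0.69 -3.09] 0.09641852030707314
[ 0.62 -0.1   0.27] units [-0.01 -0.14  0.21]
[ 0.62 -0.1   0.24] units [ 0.01 -0.51  0.25]
[ 0.62 -0.1   0.22] units [-0.   -0.26  0.15]
[[363 182  26  22 343]] [[375.25947522 189.52478134]]
block [ 0.68652464 -0.10692917  0.25      ] rack y -0.0978630771666139
27.475 [ 0.612 -0.149  0.288] [-0.322 -0.264  0.817  2.333 -1.556  0.515  2.067] 
cols x,y,z:
 [[-0.202  0.979 -0.023]
 [ 0.368  0.098  0.924]
 [ 0.907  0.179 -0.38 ]] [-0.884  0.481 -3.3  ] 0.09442760902424374
```

```bash
cat > chk.py <<'E'
from h import *
np.set_printoptions(precision=4,suppress=True)
ps=[]
for i in range(5):
    s=ctrl.get_state();ps.append(s["position"]);t=ctrl.get_image("top")["pixels"]
print(np.array(ps),s["ft_force"])
g=cv2.cvtColor(t,cv2.COLOR_RGB2LAB)[:,:,2].astype(int)
for r in range(206,246,2): print(r,g[r,326:352].tolist())
E
python3 chk.py
```

```text
[[ 0.6121 -0.1489  0.288 ]
 [ 0.6122 -0.1488  0.288 ]
 [ 0.6123 -0.1486  0.288 ]
 [ 0.6124 -0.1483  0.288 ]
 [ 0.6125 -0.1482  0.288 ]] [ 0.3523 -0.3197 -2.9332]
206 [139, 138, 136, 135, 137, 135, 137, 135, 134, 134, 134, 133, 132, 133, 132, 131, 131, 129, 131, 129, 129, 129, 130, 129, 130, 129]
208 [153, 151, 151, 151, 151, 152, 154, 155, 154, 155, 156, 157, 156, 157, 155, 150, 141, 135, 132, 131, 130, 131, 129, 131, 130, 129]
210 [157, 157, 157, 158, 157, 158, 157, 158, 158, 157, 157, 158, 158, 158, 158, 153, 144, 136, 133, 131, 130, 131, 130, 130, 130, 131]
212 [157, 158, 159, 158, 159, 159, 160, 158, 159, 158, 158, 158, 160, 158, 159, 153, 143, 136, 132, 131, 131, 133, 132, 132, 132, 133]
214 [147, 149, 153, 157, 158, 158, 158, 158, 158, 158, 158, 159, 159, 159, 159, 151, 141, 136, 132, 132, 131, 132, 133, 133, 135, 135]
216 [144, 148, 150, 154, 157, 159, 159, 159, 158, 159, 158, 159, 159, 159, 158, 151, 141, 134, 131, 132, 132, 132, 133, 135, 135, 135]
218 [147, 149, 149, 155, 158, 160, 158, 158, 158, 159, 159, 158, 158, 157, 155, 151, 141, 136, 131, 129, 132, 132, 133, 134, 133
[... 1061 characters left out ...]
 131, 132, 140, 149, 156]
236 [156, 156, 156, 156, 156, 156, 156, 156, 157, 155, 155, 156, 155, 156, 152, 145, 138, 133, 131, 131, 132, 131, 133, 144, 154, 160]
238 [156, 155, 156, 156, 156, 155, 156, 156, 155, 156, 155, 157, 155, 156, 153, 146, 139, 134, 131, 132, 131, 131, 134, 146, 156, 159]
240 [157, 157, 157, 156, 156, 156, 156, 157, 157, 156, 157, 157, 157, 157, 153, 147, 139, 133, 130, 130, 130, 133, 132, 143, 154, 160]
242 [155, 156, 157, 156, 156, 157, 155, 156, 156, 156, 157, 156, 157, 156, 153, 145, 139, 134, 131, 131, 131, 130, 133, 144, 156, 161]
244 [159, 158, 157, 157, 157, 158, 157, 157, 157, 158, 157, 158, 158, 157, 152, 142, 135, 132, 131, 131, 131, 131, 134, 144, 154, 159]
```

```bash
python3 - <<'E'
from h import *
for u,v,z in((337.5,221.5,.285),(337.5,221.5,.280),(342,214,.2)):print(plane("top",(u,v),z))
s=ctrl.get_state();print(s["position"])
E
python3 hm.py .6165 -.1035 .274 .618 -.1035 .24 .6205 -.1035 .222
```

```text
[ 0.60934758 -0.02678265  0.285     ]
[ 0.61012988 -0.0268387   0.28      ]
[ 0.63977333 -0.03736569  0.2       ]
[ 0.61262125 -0.14761371  0.28797888]
handle mid [ 0.61 -0.11  0.29] q [-0.33 -0.26  0.82  2.33 -1.56  0.52  2.07] tz [ 0.91  0.18 -0.38] tx [-0.2   0.98 -0.02] F [-0.08  0.83 -1.98] 0.09413525728455577
[ 0.62 -0.1   0.27] units [ 0.01 -0.13  0.22]
[ 0.62 -0.1   0.24] units [ 0.01 -0.51  0.24]
[ 0.62 -0.1   0.22] units [-0.   -0.26  0.15]
```

send_rows(steps=[{"tx":0.02,"ty":-0.06,"tz":0.11,"turn":0,"grip":0},{"tx":0.01,"ty":-0.06,"tz":0.12,"turn":0,"grip":0},{"tx":0,"ty":-0.13,"tz":0.06,"turn":0,"grip":0},{"tx":0,"ty":-0.13,"tz":0.06,"turn":0,"grip":0},{"tx":0,"ty":-0.13,"tz":0.06,"turn":0,"grip":0},{"tx":0,"ty":0,"tz":0,"turn":0,"grip":0}])

```text
time: 28.78
position: [0.6208, -0.1503, 0.2587]
tool_rot: [1.346, 1.697, 1.098]
ft_force: [-0.5, 0.7, -1.6]
grip_width: 0.097
grip_force: 50.0
```

```bash
python3 hm.py .6205 -.1035 .224; python3 hook.py; python3 st.py
```

```text
handle mid [ 0.62 -0.11  0.26] q [-0.67 -0.3   1.15  2.33 -1.56  0.46  2.15] tz [ 0.9   0.19 -0.4 ] tx [-0.22  0.98 -0.02] F [-0.81  0.3  -2.87] 0.09852466487015436
[ 0.62 -0.1   0.22] units [ 0.07 -0.48  0.31]
[[363 182  26  22 348]] [[375.25862069 189.61206897]]
block [ 0.68633279 -0.10692986  0.25      ] rack y -0.09787297268242255
29.075 [ 0.621 -0.15   0.259] [-0.67  -0.301  1.152  2.332 -1.556  0.46   2.148] 
cols x,y,z:
 [[-0.216  0.976 -0.018]
 [ 0.384  0.102  0.918]
 [ 0.898  0.192 -0.397]] [-1.019 -0.201 -1.965] 0.09939406505506918
```

send_rows(steps=[{"tx":0.08,"ty":-0.05,"tz":0.02,"turn":0,"grip":0},{"tx":0,"ty":-0.12,"tz":0.08,"turn":0,"grip":0},{"tx":0,"ty":0,"tz":0,"turn":0,"grip":0},{"tx":0,"ty":0,"tz":0,"turn":0,"grip":0}])

```text
time: 29.58
position: [0.6202, -0.1481, 0.2512]
tool_rot: [1.348, 1.707, 1.097]
ft_force: [0.1, 0.8, -2.8]
grip_width: 0.097
grip_force: 50.0
```

```bash
python3 chk.py | head -22; python3 hm.py .6205 -.1035 .224; python3 st.py
```

```text
[[ 0.6202 -0.1483  0.2513]
 [ 0.6202 -0.1483  0.2513]
 [ 0.6202 -0.1484  0.2512]
 [ 0.6202 -0.1484  0.2512]
 [ 0.6202 -0.1484  0.2512]] [-0.1676 -0.9325 -3.3142]
206 [142, 137, 137, 136, 136, 136, 134, 135, 132, 133, 134, 131, 133, 132, 132, 133, 131, 130, 130, 131, 130, 131, 129, 129, 130, 129]
208 [152, 150, 150, 150, 151, 153, 154, 155, 155, 154, 156, 156, 156, 156, 155, 150, 140, 133, 132, 130, 131, 132, 131, 132, 130, 131]
210 [157, 158, 158, 158, 159, 158, 159, 158, 158, 158, 158, 157, 158, 158, 157, 150, 142, 135, 130, 131, 130, 131, 131, 131, 131, 132]
212 [157, 157, 159, 158, 159, 160, 158, 158, 159, 158, 157, 159, 159, 158, 157, 151, 142, 135, 132, 131, 129, 130, 131, 129, 132, 131]
214 [147, 150, 154, 156, 159, 158, 158, 159, 158, 157, 158, 158, 159, 159, 156, 150, 143, 135, 130, 131, 131, 131, 131, 132, 133, 134]
216 [145, 147, 148, 154, 158, 158, 159, 158, 158, 158, 159, 159, 158, 159, 157, 150, 142, 135, 131, 131, 132, 133, 133, 134, 134, 134]
218 [147, 147, 149, 155, 158, 158, 159, 158, 158, 158, 158, 159, 160, 159, 157, 151, 142, 134, 131, 131, 131, 132, 133, 135, 133
[... 1078 characters left out ...]
46, 152]
236 [156, 156, 156, 155, 156, 156, 155, 156, 156, 156, 155, 156, 157, 155, 153, 146, 138, 133, 132, 131, 130, 131, 136, 146, 156, 160]
238 [155, 157, 155, 156, 155, 156, 157, 155, 157, 157, 155, 156, 155, 156, 153, 146, 139, 134, 131, 130, 132, 131, 136, 148, 158, 161]
handle mid [ 0.61 -0.11  0.25] q [-0.71 -0.3   1.19  2.34 -1.56  0.46  2.16] tz [ 0.89  0.2  -0.4 ] tx [-0.22  0.98 -0.02] F [ 0.35 -0.06 -3.33] 0.09125489480633199
[ 0.62 -0.1   0.22] units [ 0.04 -0.35  0.27]
30.125 [ 0.62  -0.148  0.251] [-0.707 -0.301  1.19   2.336 -1.556  0.46   2.158] 
cols x,y,z:
 [[-0.222  0.975 -0.015]
 [ 0.391  0.103  0.914]
 [ 0.893  0.197 -0.405]] [ 0.42  -0.656 -3.022] 0.09637536084211153
```

send_rows(steps=[{"tx":0.04,"ty":-0.13,"tz":0.1,"turn":0,"grip":0},{"tx":0.02,"ty":-0.13,"tz":0.1,"turn":0,"grip":0},{"tx":0,"ty":0,"tz":0,"turn":0,"grip":0}])

```text
time: 30.5
position: [0.6194, -0.1456, 0.2398]
tool_rot: [1.355, 1.722, 1.093]
ft_force: [-0.0, -0.0, -3.2]
grip_width: 0.096
grip_force: 49.9
```

```bash
python3 hm.py .6205 -.1035 .224; python3 st.py; python3 hook.py
```

```text
handle mid [ 0.61 -0.1   0.24] q [-0.76 -0.3   1.24  2.34 -1.56  0.45  2.17] tz [ 0.89  0.2  -0.42] tx [-0.23  0.97 -0.01] F [-0.68 -0.25 -3.24] 0.09552076276374946
[ 0.62 -0.1   0.22] units [-0.01 -0.19  0.19]
30.7 [ 0.62  -0.146  0.24 ] [-0.759 -0.301  1.24   2.339 -1.556  0.455  2.171] 
cols x,y,z:
 [[-0.227  0.974 -0.013]
 [ 0.402  0.106  0.909]
 [ 0.887  0.201 -0.416]] [-0.189  0.237 -3.141] 0.09908096051302562
[[363 182  26  22 346]] [[375.28612717 189.61849711]]
block [ 0.68632023 -0.10698937  0.25      ] rack y -0.09793300790063052
```

send_rows(steps=[{"tx":0,"ty":-0.1,"tz":0.13,"turn":0,"grip":0},{"tx":0,"ty":-0.1,"tz":0.13,"turn":0,"grip":0},{"tx":0,"ty":0,"tz":0,"turn":0,"grip":0}])

```text
time: 31.18
position: [0.6203, -0.1423, 0.2345]
tool_rot: [1.362, 1.733, 1.083]
ft_force: [0.5, -0.0, -3.0]
grip_width: 0.098
grip_force: 49.9
```

```bash
python3 hm.py .6205 -.1035 .224; python3 st.py; python3 hook.py
```

```text
handle mid [ 0.62 -0.1   0.23] q [-0.77 -0.29  1.24  2.34 -1.56  0.45  2.16] tz [ 0.88  0.2  -0.43] tx [-0.23  0.97 -0.01] F [ 0.82  0.36 -2.4 ] 0.09739770653444901
[ 0.62 -0.1   0.22] units [-0.06 -0.11  0.13]
31.375 [ 0.62  -0.143  0.235] [-0.767 -0.288  1.241  2.34  -1.556  0.45   2.162] 
cols x,y,z:
 [[-0.228  0.974 -0.013]
 [ 0.415  0.109  0.904]
 [ 0.881  0.2   -0.428]] [-0.499 -0.397 -2.701] 0.0981607479414332
[[363 182  26  22 347]] [[375.28818444 189.62247839]]
block [ 0.68631159 -0.10699392  0.25      ] rack y -0.09793796857502657
```

send_rows(steps=[{"tx":-0.06,"ty":-0.12,"tz":0.1,"turn":0,"grip":0},{"tx":-0.02,"ty":-0.1,"tz":0.08,"turn":0,"grip":0},{"tx":0,"ty":0,"tz":0,"turn":0,"grip":0}])

```text
time: 31.85
position: [0.6189, -0.1455, 0.23]
tool_rot: [1.368, 1.74, 1.077]
ft_force: [1.1, 0.0, 1.4]
grip_width: 0.097
grip_force: 49.8
```

```bash
python3 hm.py .6205 -.1035 .224; python3 st.py; python3 hook.py
```

```text
handle mid [ 0.61 -0.1   0.23] q [-0.75 -0.26  1.24  2.34 -1.56  0.48  2.15] tz [ 0.88  0.2  -0.44] tx [-0.23  0.97 -0.01] F [ 1.3  -0.04  1.57] 0.09765292848850053
[ 0.62 -0.1   0.22] units [-0.02 -0.02  0.13]
32.05 [ 0.619 -0.145  0.23 ] [-0.75  -0.257  1.241  2.338 -1.556  0.478  2.155] 
cols x,y,z:
 [[-0.228  0.974 -0.012]
 [ 0.424  0.11   0.899]
 [ 0.877  0.2   -0.438]] [ 1.416 -0.469  2.723] 0.0925547486909941
[[363 182  26  22 348]] [[375.2816092  189.62643678]]
block [ 0.68630252 -0.10697985  0.25      ] rack y -0.09792435617594403
```

The handle rests on the hook: Fz went from −3 to +2.7 N. I'll ease off slightly and open.

send_rows(steps=[{"tx":0,"ty":0.02,"tz":0,"turn":0,"grip":0},{"tx":0,"ty":0,"tz":0,"turn":0,"grip":0.14},{"tx":0,"ty":0,"tz":0,"turn":0,"grip":0.18},{"tx":0,"ty":0,"tz":0,"turn":0,"grip":0.25},{"tx":0,"ty":0,"tz":0,"turn":0,"grip":0.35},{"tx":0,"ty":0,"tz":0,"turn":0,"grip":0.5},{"tx":0,"ty":0,"tz":0,"turn":0,"grip":0.5},{"tx":0,"ty":0,"tz":0,"turn":0,"grip":0.5}])

```text
time: 33.15
position: [0.6188, -0.1452, 0.23]
tool_rot: [1.369, 1.741, 1.076]
ft_force: [-0.2, -0.4, 0.3]
grip_width: 0.488
grip_force: 0.0
```

```bash
python3 st.py; python3 hook.py; python3 - <<'E'
from w import *
g=cv2.cvtColor(C["top"]["pixels"],cv2.COLOR_RGB2LAB)[:,:,2].astype(int)
for r in range(210,242,4):
    row=g[r,326:420]; print(r,"L",row[8:24].tolist(),"R",row[74:94].tolist())
# handle column in wrist image
gg=cv2.cvtColor(d["pixels"],cv2.COLOR_RGB2GRAY)
for r in (100,140,180,220,260): print(r,gg[r,270:370:3].tolist())
cv2.imwrite("pics/w5.png",d["pixels"][:,:,::-1])
E
```

```text
33.25 [ 0.619 -0.145  0.23 ] [-0.747 -0.257  1.236  2.337 -1.552  0.477  2.149] 
cols x,y,z:
 [[-0.228  0.973 -0.012]
 [ 0.425  0.111  0.898]
 [ 0.876  0.2   -0.439]] [ 0.274 -0.121 -0.088] 0.4924270809624131
[[363 182  26  22 343]] [[375.32361516 189.6851312 ]]
block [ 0.68617594 -0.10707214  0.25      ] rack y -0.09802260638138295
210 L [158, 157, 157, 151, 141, 135, 132, 133, 131, 132, 132, 132, 131, 132, 133, 133] R [130, 129, 130, 130, 129, 130, 129, 129, 129, 130, 129, 130, 130, 129, 130, 130, 129, 131, 130, 129]
214 L [158, 159, 156, 148, 140, 133, 131, 132, 133, 134, 134, 135, 135, 134, 134, 135] R [131, 135, 139, 145, 149, 150, 150, 150, 150, 148, 149, 148, 147, 141, 135, 130, 129, 128, 129, 130]
218 L [158, 159, 156, 149, 141, 134, 132, 132, 134, 136, 135, 135, 135, 135, 135, 135] R [130, 132, 139, 146, 150, 151, 150, 150, 149, 149, 146, 145, 145, 139, 131, 127, 127, 129, 128, 128]
222 L [155, 151, 143, 132, 129, 130, 129, 131, 129, 129, 131, 128, 129, 130, 130, 130] R [129, 127, 130, 128, 129, 126, 126, 130, 129, 130, 126, 125, 128, 129, 128, 127, 128, 127, 127, 129]
226 L
[... 881 characters left out ...]
16, 188, 190, 189, 189, 188, 194, 190, 189]
140 [152, 157, 161, 171, 166, 165, 164, 187, 196, 198, 199, 194, 196, 198, 194, 191, 191, 107, 54, 69, 78, 96, 98, 94, 147, 193, 192, 190, 190, 189, 187, 187, 188, 185]
180 [176, 172, 169, 165, 150, 159, 194, 197, 194, 196, 192, 192, 192, 193, 194, 191, 77, 54, 63, 82, 93, 96, 90, 174, 192, 194, 194, 192, 192, 191, 191, 191, 195, 194]
220 [176, 171, 172, 164, 180, 193, 196, 113, 80, 86, 84, 86, 82, 86, 90, 86, 88, 90, 89, 91, 87, 83, 78, 71, 73, 82, 96, 105, 120, 135, 147, 141, 147, 146]
260 [166, 171, 164, 182, 192, 192, 192, 193, 193, 192, 193, 189, 191, 172, 50, 51, 67, 78, 86, 81, 108, 196, 195, 196, 195, 198, 194, 194, 196, 97, 90, 94, 93, 92]
```

```bash
python3 - <<'E'
from h import *
P=lambda u,v,z:plane("top",(u,v),z)
a,b=P(337.9,218,.139),P(402.6,218,.139);print("rim",a,b,(a+b)/2,np.linalg.norm(a-b))
h=P(336,223.5,.224);print("handle end",h,"mid y",h[1]-.0785)
E
```

```text
rim [ 0.64045073 -0.02916431  0.139     ] [ 0.64424799 -0.17998368  0.139     ] [ 0.64234936 -0.10457399  0.139     ] 0.1508671671150379
handle end [ 0.61440236 -0.02429737  0.224     ] mid y -0.10279736732408791
```

Released: the basket hangs with rim centre y −0.1046 and handle middle −0.103, under the hook and level to about 1°. I'll open a little more and back straight out.

send_rows(steps=[{"tx":0,"ty":0,"tz":0,"turn":0,"grip":0.75},{"tx":0,"ty":0,"tz":0,"turn":0,"grip":0.75},{"tx":0,"ty":0,"tz":-0.15,"turn":0,"grip":0.75},{"tx":0,"ty":0,"tz":-0.3,"turn":0,"grip":0.75},{"tx":0,"ty":0,"tz":-0.4,"turn":0,"grip":0.75},{"tx":0,"ty":0,"tz":-0.5,"turn":0,"grip":0.75},{"tx":0,"ty":0,"tz":-0.6,"turn":0,"grip":0.75},{"tx":0,"ty":0,"tz":-0.7,"turn":0,"grip":0.75},{"tx":0,"ty":0,"tz":0,"turn":0,"grip":0.75},{"tx":0,"ty":0,"tz":0,"turn":0,"grip":0.75}])

```text
time: 34.85
position: [0.5265, -0.1689, 0.286]
tool_rot: [1.352, 1.729, 1.081]
ft_force: [0.1, 0.6, -1.2]
grip_width: 0.749
grip_force: 0.0
```

```bash
python3 st.py; python3 hook.py; cat > lev.py <<'E'
from w import *
t=C["top"]["pixels"];g=cv2.cvtColor(t,cv2.COLOR_RGB2LAB)[:,:,2].astype(int)
for r in range(206,242,4): print(r,"L",g[r,330:348].tolist(),"R",g[r,398:416].tolist())
# scene view: dark handle bar above the basket: darkest row per column
sc=cv2.cvtColor(C["scene"]["pixels"],cv2.COLOR_RGB2GRAY).astype(np.int16)
o=cv2.cvtColor(cv2.imread("pics/scene0.png"),cv2.COLOR_BGR2GRAY).astype(np.int16)
m=((abs(sc-o)>25)*255).astype(np.uint8);n,l,st,c=cv2.connectedComponentsWithStats(m)
print("scene changes",[(list(map(int,a))) for a in st[1:] if a[4]>60])
o=cv2.cvtColor(cv2.imread("pics/top0.png"),cv2.COLOR_BGR2GRAY).astype(np.int16);tt=cv2.cvtColor(t,cv2.COLOR_RGB2GRAY).astype(np.int16)
m=((abs(tt-o)>25)*255).astype(np.uint8);n,l,st,c=cv2.connectedComponentsWithStats(m)
print("top changes",[(list(map(int,a))) for a in st[1:] if a[4]>60])
E
python3 lev.py
```

```text
34.95 [ 0.527 -0.167  0.286] [ 0.368 -0.298  0.348  2.385 -1.356  0.767  1.919] 
cols x,y,z:
 [[-0.231  0.973 -0.02 ]
 [ 0.407  0.116  0.906]
 [ 0.884  0.201 -0.423]] [-0.597  0.788 -0.863] 0.7496046462239042
[[363 182  26  22 348]] [[375.2183908  189.64942529]]
block [ 0.68624843 -0.10684419  0.25      ] rack y -0.09779145403155069
206 L [135, 135, 134, 134, 133, 133, 133, 133, 131, 133, 132, 131, 131, 131, 131, 130, 130, 130] R [134, 135, 136, 137, 139, 139, 141, 141, 141, 143, 145, 146, 146, 148, 148, 146, 138, 131]
210 L [157, 158, 157, 158, 157, 159, 157, 151, 141, 134, 132, 132, 132, 130, 131, 131, 131, 131] R [130, 130, 130, 130, 130, 130, 130, 128, 129, 130, 129, 130, 130, 131, 129, 129, 130, 130]
214 L [156, 158, 157, 157, 158, 157, 156, 150, 143, 136, 131, 131, 131, 131, 133, 133, 133, 132] R [131, 132, 132, 135, 139, 146, 150, 150, 150, 150, 150, 149, 150, 149, 147, 141, 135, 129]
218 L [157, 159, 159, 157, 158, 157, 157, 149, 140, 134, 132, 131, 132, 134, 135, 134, 134, 134] R [132, 132, 132, 134, 138, 146, 151, 151, 151, 150, 151, 149, 150, 150, 148, 141, 133, 129]
222 L
[... 972 characters left out ...]
, 87, 836], [365, 0, 33, 99, 991], [399, 0, 13, 24, 82], [380, 0, 74, 138, 2728], [510, 0, 130, 45, 2864], [267, 41, 12, 20, 73], [240, 59, 25, 16, 262], [236, 79, 16, 33, 128], [221, 118, 50, 59, 2161], [353, 126, 23, 19, 148], [601, 139, 39, 79, 1277], [230, 178, 55, 19, 423], [216, 195, 89, 20, 812], [165, 209, 70, 55, 1578], [181, 215, 154, 155, 9324], [128, 234, 39, 94, 1188], [346, 254, 86, 53, 1898], [170, 268, 37, 51, 905], [438, 281, 137, 47, 3058], [245, 366, 22, 12, 98], [194, 373, 31, 12, 157]]
top changes [[330, 181, 25, 17, 240], [363, 181, 43, 25, 415], [116, 208, 428, 272, 35229], [5, 375, 19, 18, 120], [31, 377, 43, 52, 1385], [32, 431, 96, 49, 2068], [0, 434, 32, 46, 1213]]
```

send_rows(steps=[{"tx":0,"ty":0,"tz":-0.6,"turn":0,"grip":0.75},{"tx":0,"ty":0,"tz":-0.4,"turn":0,"grip":0.75},{"tx":0,"ty":0,"tz":0,"turn":0,"grip":0.75},{"tx":0,"ty":0,"tz":0,"turn":0,"grip":0.75},{"tx":0,"ty":0,"tz":0,"turn":0,"grip":0.75},{"tx":0,"ty":0,"tz":0,"turn":0,"grip":0.75},{"tx":0,"ty":0,"tz":0,"turn":0,"grip":0.75},{"tx":0,"ty":0,"tz":0,"turn":0,"grip":0.75}])

```text
time: 36.2
position: [0.5062, -0.1771, 0.302]
tool_rot: [1.335, 1.725, 1.081]
ft_force: [0.3, 0.6, 1.0]
grip_width: 0.754
grip_force: 0.0
```

```bash
python3 hook.py; python3 lev.py | grep -E "^(218|226|230|234)"; python3 - <<'E'
from w import *
print(s["time"],s["position"],s["ft_force"],s["qd"])
P=lambda u,v,z:plane("top",(u,v),z)
a,b=P(335.9,226,.224),P(405.6,226,.224);print("handle",a,b,(a+b)/2,np.linalg.norm(a-b))
a,b=P(337.9,218,.139),P(402.8,218,.139);print("rim",(a+b)/2)
# unmoved things: compare masks of colours with the first pictures
o={n:cv2.imread(f"pics/{n}0.png") for n in("top","scene")}
for nm,n,lo,hi,box in(("diffuser","scene",(0,120,50),(10,255,255),(330,395,330,400)),("diffuser","top",(0,120,40),(10,255,255),(270,302,200,240)),("tray","top",(0,100,20),(14,255,120),(190,270,255,325)),("tray","scene",(0,120,20),(14,255,140),(395,485,305,370))):
    r=[]
    for im in(o[n],C[n]["pixels"][:,:,::-1]):
        x0,x1,y0,y1=box;m=cv2.inRange(cv2.cvtColor(np.ascontiguousarray(im[y0:y1,x0:x1]),cv2.COLOR_BGR2HSV),lo,hi);yy,xx=np.nonzero(m);r.append((round(xx.mean(),1),round(yy.mean(),1),len(xx)))
    print(nm,n,r)
for nm,box in(("bottle",(325,355,235,310)),("bowl",(228,283,325,365))):
    x0,x1,y0,y1=box;A=o["scene"][y0:y1,x0:x1];B=C["scene"]["pixels"][y0:y1,x0:x1,::-1];(sh,resp)=cv2.phaseCorrelate(np.float32(cv2.Laplacian(cv2.cvtColor(A,6),cv2.CV_32F)),np.float32(cv2.Laplacian(cv2.cvtColor(np.ascontiguousarray(B),6),cv2.CV_32F)));print(nm,"shift",sh,resp)
E
```

```text
[[363 182  26  22 351]] [[375.23361823 189.58119658]]
block [ 0.68639921 -0.10687505  0.25      ] rack y -0.09781503773450387
218 L [158, 158, 159, 158, 159, 158, 156, 151, 142, 135, 131, 132, 133, 134, 134, 134, 134, 134] R [133, 132, 132, 135, 140, 148, 150, 151, 151, 151, 150, 150, 150, 150, 148, 140, 133, 131]
226 L [157, 157, 157, 157, 157, 152, 144, 133, 130, 128, 130, 132, 131, 131, 133, 132, 132, 132] R [132, 131, 129, 128, 129, 129, 129, 138, 144, 148, 149, 149, 149, 149, 147, 137, 130, 128]
230 L [157, 157, 156, 158, 157, 155, 149, 136, 131, 130, 131, 132, 131, 131, 131, 130, 130, 130] R [131, 129, 129, 130, 133, 142, 146, 149, 150, 150, 149, 149, 149, 150, 149, 150, 147, 148]
234 L [156, 155, 155, 156, 156, 156, 150, 141, 134, 132, 131, 132, 130, 132, 136, 145, 153, 155] R [132, 132, 131, 132, 137, 146, 149, 151, 150, 150, 151, 149, 150, 150, 150, 150, 151, 151]
36.55 [ 0.506  -0.1777  0.3021] [-0.0472 -0.6382  0.3877] [ 0.0007  0.0001 -0.0008  0.0011 -0.0005 -0.0002  0.0001]
handle [ 0.6089 -0.0242  0.224 ] [ 0.6127 -0.1763  0.224 ] [ 0.6108 -0.1003  0.224 ] 0.15218658980608035
rim [ 0.6424 -0.1048  0.139 ]
diffuser scene [(np.float64(28.7), np.float64(34.8), 1543), (np.float64(28.7), np.float64(35.1), 1541)]
diffuser top [(np.float64(15.8), np.float64(24.4), 484), (np.float64(15.7), np.float64(24.4), 480)]
tray top [(np.float64(42.9), np.float64(35.0), 1525), (np.float64(42.8), np.float64(35.2), 1527)]
tray scene [(np.float64(43.8), np.float64(33.2), 1626), (np.float64(43.9), np.float64(33.1), 1634)]
bottle shift (0.11773842862003114, 0.6162750846016252) 0.7859528198242187
bowl shift (-1.6675749320922755, 4.234647965253515) 0.12247697909673055
```

```bash
python3 - <<'E'
from w import *
g=cv2.cvtColor(C["top"]["pixels"],cv2.COLOR_RGB2GRAY)
for c in (340,348,360,385,395): print(c,"rows200-250",g[200:252,c].tolist())
P=lambda u,v,z:plane("top",(u,v),z)
for v in(206,222,224,226,240,242,244): print(v,P(360,v,.224)[0],P(360,v,.139)[0])
E
```

```text
340 rows200-250 [137, 103, 74, 75, 84, 76, 67, 83, 105, 95, 77, 68, 77, 85, 88, 86, 86, 84, 84, 77, 68, 64, 73, 69, 67, 64, 64, 62, 63, 63, 64, 72, 81, 87, 82, 82, 84, 81, 78, 82, 84, 79, 79, 79, 82, 79, 78, 80, 115, 149, 118, 95]
348 rows200-250 [146, 119, 86, 71, 81, 80, 74, 74, 75, 66, 61, 67, 100, 147, 171, 176, 177, 179, 179, 164, 118, 82, 82, 82, 85, 95, 96, 101, 127, 136, 98, 63, 79, 107, 137, 160, 168, 172, 178, 178, 179, 175, 177, 173, 164, 137, 98, 79, 115, 147, 111, 77]
360 rows200-250 [148, 141, 110, 79, 74, 81, 81, 74, 65, 54, 55, 69, 101, 122, 105, 83, 82, 87, 91, 88, 77, 73, 83, 76, 74, 80, 79, 81, 86, 105, 136, 145, 140, 115, 135, 164, 172, 176, 176, 180, 167, 159, 158, 156, 145, 125, 99, 113, 137, 124, 89, 66]
385 rows200-250 [126, 151, 159, 152, 114, 76, 76, 82, 80, 68, 58, 59, 82, 116, 142, 157, 176, 193, 197, 197, 183, 129, 79, 67, 74, 122, 181, 198, 179, 136, 95, 106, 138, 142, 144, 158, 172, 178, 177, 172, 166, 161, 165, 169, 169, 150, 119, 98, 118, 127, 134, 102]
395 rows200-250 [99, 134, 155, 157, 146, 107, 79, 78, 80, 75, 65, 54, 62, 88, 102, 126, 156, 171, 176, 178, 161, 119, 86, 77, 81, 113, 158, 165, 139, 107, 80, 94, 130, 135, 105, 89, 88, 85, 89, 84, 86, 82, 83, 89, 88, 84, 105, 135, 151, 154, 150, 106]
206 0.6544298661909334 0.6700813496178926
222 0.619001313330857 0.6323076980184947
224 0.6145912029492654 0.6276056721207096
226 0.6101850411950338 0.6229078562191608
240 0.579448669625815 0.5901369723597287
242 0.5750724727537576 0.5854711047859575
244 0.5706998208069887 0.580809016784367
```

```bash
python3 -c "
from bench import ctrl
print(ctrl.close_job())"
```

```text
the job is handed in; nothing more can be done
None
```

I handed the job in at about 37 s: the hook is at its end stop away from the diffuser, and the basket hangs from it at rest, level to within a few degrees by camera, with the gripper clear. The diffuser, tray and bottle measured as unmoved, but the bowl could not be measured again because the hanging basket hides it.

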